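# Membrane resistance reading with tweezer electrodes

### The arm

A 6-joint arm with a two-finger parallel gripper is mounted at the origin on a cart in front of the work surface, level with it; the furniture and walls round the work are solid. World frame = base frame: x ahead of the robot, y to its left, z up, the work surface at z = 0. Lengths are in mm, angles in rad, forces in N, time in s.
With the tool pointing down it reaches from about 350 to 775 mm from the base axis. Payload 7.3 kg.
Tool frame: the origin (TCP) lies on the mounting face of the last link; the fingertips stand 178 mm ahead of it and the grasp point (between the pads) lies 159 mm ahead of it (bot.grip_point_offset is the distance from the TCP to the grasp point, in mm); x points along the fingers, y is the direction in which the jaws open and shut, and the axes are right-handed (so a half turn about x gives the same grasp; the last joint's range is limited). The gripper opens to 92 mm and grips with 3 to 60 N. Pads are 19 mm wide; open, the fingers measure 130 mm over their backs; the gripper's body (75 mm by 190 mm) begins 47 mm behind the grasp point.
Start: joints at [1.059, 0.342, 1.524, -0, 1.275, -0.146], TCP at [187.769, 490.276, 404.741] pointing down, gripper open.
Joint ranges: [-2.53, 2.53], [-0.77, 2.02], [0.04, 2.7], [-1, 4.14], [0.28, 2.66], [-3.11, 3.11]. Speed limits (rad/s): [2.57, 2.57, 3.14, 3.14, 3.14, 3.14].

### API

Orientations are given as [roll, pitch, yaw] about the fixed x, y, z axes, in that order (R = Rz(yaw) Ry(pitch) Rx(roll)).
In Python, from plant import bot gives the robot as it stands.
- The arm moves only by the tool arm_command, never from a script. Its argument "moves" is a list of rows, each a list of 5 numbers: the shift along the tool's x, y, z in cm, then the turn about the tool's x in degrees, then the opening, from 0 (shut) to 1 (fully open). A call has 1 to 10 rows; each row is the pose to reach, as a shift and turn from the pose measured when the call began, along the tool's axes at that moment; what a row does not reach only later rows make up. A row lasts 1/10 s, in which the tool goes at most 50 mm and 8.59 degrees, less where a joint would pass 70% of its speed; a pose out of reach is approached as far as the arm can. A call with a gripper value outside its range is refused whole. The fingers move at their own pace and stop on an object; the grip force is fixed at half the most. Time passes only in rows, so rows that repeat a pose let the fingers close. It gives the time, the measured TCP pose, the force and the opening at its end, in the units of the state.
- bot.get_obs(): the state, without advancing time (a new reading comes with each control period).
- bot.capture(name): name is "side" or "top" or "wrist"; returns a dict with "frame" (384x512x3 uint8, blue, green, red), "K" (3x3 intrinsics, pixels), "origin" and "orientation" of the camera in the world; the wrist camera has in their place "T_tool_cam" (4x4, takes a point from camera to tool coordinates, whose origin is the TCP and whose axes are the tool frame's). Camera axes: x right, y down, z forward; pixel columns grow to the right and rows downward; lengths in mm; the calibration is good to about 2 mm. A picture is of the moment at which its call begins: read the wrist's pose just before it. There is no depth.
- bot.close_job(): hands the job in, once; it reports no verdict.
The state is a dict: "time": time; "joint_positions": joint angles; "dq": joint speeds; "tau": joint torques, N m; "tool_pos": TCP position; "tcp_rot": TCP orientation; "contact_force": force on the tool from outside, world axes, zero at the start; "moment": the same for the moment, N m; "grip_width": finger opening in mm.
Only numpy, scipy, OpenCV 4.12 (cv2) and the standard library are available. Lean on these libraries where they do the work, as an engineer would, in place of code of your own. Each camera call takes 0.05 s, during which the arm holds its last target.

### The job

Set up a membrane resistance reading: carry the blue chip carrier, which has a grey lifting tab, to the warming block and lower it over the two locating pins until it rests flush, and only then let it go. Then take the sprung tweezer probe by its black grip sleeves from its rest, bring its two electrode tips down on either side of the middle of the membrane chip, beside its lower half and touching neither chip nor carrier, and squeeze until the tips stand 10 mm apart (red index in the green band of the gap scale). Finish while still holding that gap steady in the air, for the reading; be gentle with the chip, and leave the amber vial and the blue-lidded cup where they stand.

Things in the scene. Friction and masses are not known exactly. Their poses are not given: they have to be found in the camera images.
- carrier: Loose blue plate 70 (x) x 112 (y) x 10 mm, about 170 g, flat on the desk at the start. Origin: centre of its underside, z up. Through holes 12 mm at (0, +42 mm) and 10 mm at (0, -42 mm): fits the pins one way round only. Flush on the block, its origin lies on the block's axis at the height of the top face and their axes agree.
- tab_top (a point): Centre of the top of the carrier's grey lifting tab. The tab stands on the plate at x = +22 mm, y = 0; it is 22 mm (x) by 12 mm (y) and its top is 46 mm above the carrier's underside (36 mm above the plate). Grip it across its 12 mm, along y.
- hole_large (a point): Centre of the carrier's 12 mm hole, at the underside of the plate.
- hole_small (a point): Centre of the carrier's 10 mm hole, at the underside of the plate.
- chip_foot (a point): Middle of the chip's foot, on the carrier's top face (10 mm above its underside); axes as the carrier's.
- chip: Fragile membrane chip fixed upright on the carrier at x = -18 mm: white frame, orange membrane, 34 mm long (x), 3 mm thick (y), 30 mm high. Origin: middle of its foot, on the plate's top face. Slotted white posts at its ends, 10 mm wide (y) and 14 mm high, leave the middle 25 mm of its length free.
- warming_block: Fixed white warming block, 150 x 150 mm, with an aluminium top face 46 mm above the desk (96 (x) x 134 (y) mm, middle at x = +12 mm). Origin: centre of its footprint on the desk. Two steel locating pins with rounded noses stand 14.5 mm out of the top face: 10 mm thick at (0, +42 mm), 8 mm thick at (0, -42 mm).
- pin_large (a point): Foot of the 10 mm pin, on the block's top face (the noses end 14.5 mm above).
- pin_small (a point): Foot of the 8 mm pin, on the block's top face.
- rest: Fixed grey and white instrument rest, 180 x 84 mm, base 8 mm high. It carries the tweezers level, undersides of their arms 50 mm above the desk: a lipped saddle under their white end, a lipped bridge under the arms 100 mm ahead of the hinges. Nothing stands beside the sleeves. Origin on the desk under the tweezers' origin, axes as theirs.
- tweezers: Loose sprung tweezer probe, 175 mm long, 60 g, balanced at the middle of its sleeves. Origin: midway between the two hinges at the arms' underside; x to the tips, y to the left arm. White end 34 mm wide, x = -38 to +4 mm; arms 14 mm high, hinged at x = 0. A white gap scale crosses the arms at x = 108 mm, 21 mm above their underside, with a green band; the right arm has a red index.
- sleeves (a point): Place to grip (along y): midway between the black sleeves, 65 mm ahead of the hinges, 7 mm above the arms' underside. Sleeves run x = 40 to 90 mm. Across their outsides: 36 mm here when relaxed, 28 mm all along (arms parallel) at the 10 mm tip gap; 1 mm here makes 2 mm at the tips. Squeezing takes 3 N at first, 7.5 N at that gap; let go, they spring open.
- tip_left (a point): Lower end of the left electrode, middle of its inner face: 130 mm ahead of the hinges, 32 mm below the arms' underside. Electrodes are 10 mm wide (x), 3 mm thick, brass at the tip. The tip gap is the distance from tip_left to tip_right: about 26 mm relaxed; the index is in the green band from 8 to 12 mm.
- tip_right (a point): Lower end of the right electrode, middle of its inner face.
- tweezer_arm_left (a joint): Angle of the left arm: 0 relaxed, 0.060 rad when the tips stand 10 mm apart, grows as it is squeezed (stop at 0.105).
- tweezer_arm_right (a joint): The same for the right arm.
- amber_vial: Loose bystander: amber vial with a grey stopper, 44 mm across, 122 mm high; origin at the centre of its foot.
- blue_cup: Loose bystander: specimen cup with a blue lid, 60 mm across, 70 mm high; origin at the centre of its foot.

How it is judged:
By the outcome, as a careful person would: the job done as asked, in the order asked, and still so for the second after the job is handed in, while the arm keeps its last pose, push and grip.
It also fails if it takes over 72 s, if anything falls off the work surface, if the arm or the gripper's body presses on something with over 40 N, if the wrist force passes 120 N, or if a joint passes its speed limit or range.

## Working session

There is one attempt and no reset: what is moved stays moved. The work goes in short steps, Python scripts to look and compute and a tool call to move; the robot and the scene stay as the last step left them, time stands still between calls to the robot, and variables do not carry over. Pictures are saved under pics/ and viewed, and the job is handed in when it is done.

Besides the shell and the picture viewer there is one more tool, called after "Request:" as name(argument=value, ...), one argument or row to a line, values as JSON. arm_command: Moves the arm, as the interface text tells. Its arguments: {"type":"object","properties":{"moves":{"type":"array"}},"required":["moves"]}

```bash
mkdir -p pics; ls; python3 - <<'E'
from plant import bot
import cv2,numpy as np
o=bot.get_obs(); print(o)
for n in ("side","top","wrist"):
    c=bot.capture(n); cv2.imwrite(f"pics/a_{n}.png",c["frame"])
    print(n,{k:np.round(v,4).tolist() for k,v in c.items() if k!="frame"})
E
```

```text
pics
{'time': 0.0, 'joint_positions': array([ 1.05900747e+00,  3.42743492e-01,  1.52500429e+00,  3.39502707e-05,
        1.27540912e+00, -1.46002854e-01]), 'dq': array([-0.00118514, -0.00047712,  0.00031978, -0.00228084,  0.00098059,
        0.00082379]), 'tau': array([ 5.98592960e-04, -4.31237626e+01, -2.44218528e+01,  7.18666683e-02,
        5.61051350e-02, -1.68598258e-04]), 'tool_pos': array([187.69640019, 490.1631841 , 404.03841461]), 'tcp_rot': array([-1.73755015,  1.56923174, -2.10334606]), 'contact_force': array([ 0.1327426,  0.0682104, -0.2441867]), 'moment': array([-0.0521908 ,  0.02030944,  0.01844693]), 'grip_width': 91.80869300995369}
side {'K': [[426.1345, 0.0, 256.2506], [0.0, 426.1345, 191.8387], [0.0, 0.0, 1.0]], 'origin': [94.6296, -797.8071, 811.9982], 'orientation': [-2.2657, -0.006, -0.5297]}
top {'K': [[405.6018, 0.0, 251.7679], [0.0, 405.6018, 196.4388], [0.0, 0.0, 1.0]], 'origin': [362.5276, -13.1253, 1347.8266], 'orientation': [-2.9787, 0.0083, -1.5721]}
wrist {'K': [[291.3418, 0.0, 258.911], [0.0, 291.3418, 189.4973], [0.0, 0.0, 1.0]], 'T_tool_cam': [[0.0001, -0.2589, 0.9659, 20.2083], [1.0, 0.0004, -0.0, 0.7383], [-0.0004, 0.9659, 0.2589, -68.757], [0.0, 0.0, 0.0, 1.0]]}
```

View pics/a_top.png

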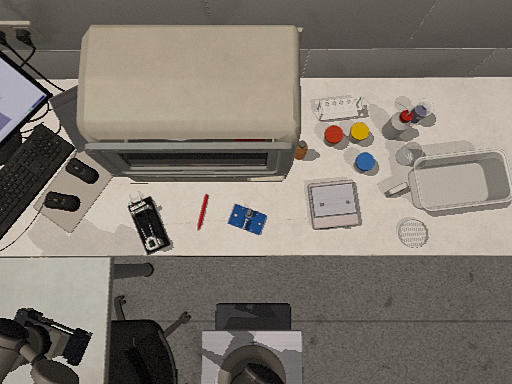

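View pics/a_side.png

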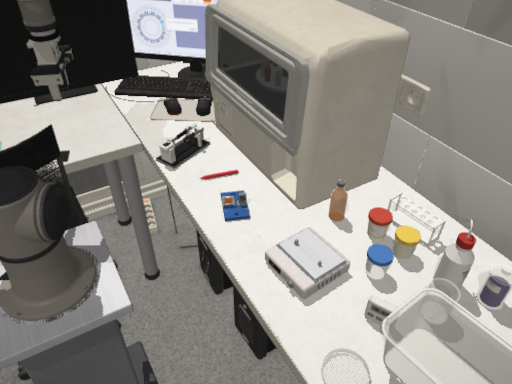

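View pics/a_wrist.png

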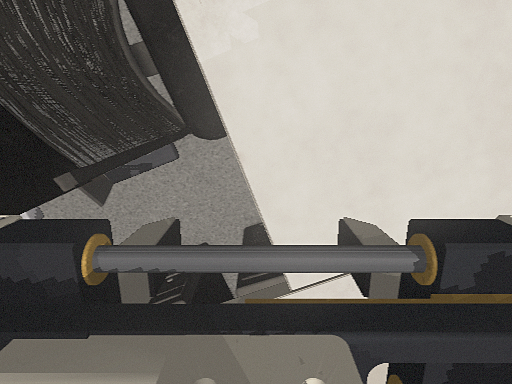

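```bash
cat > h.py <<'E'
import numpy as np,cv2
from scipy.spatial.transform import Rotation as Ro
from plant import bot
def RT(rpy): return Ro.from_euler('xyz',rpy).as_matrix()
def cap(n,fn=None):
    o=bot.get_obs(); c=bot.capture(n)
    K=c["K"]
    if n=="wrist":
        T=np.eye(4);T[:3,:3]=RT(o["tcp_rot"]);T[:3,3]=o["tool_pos"]
        M=T@c["T_tool_cam"]
    else:
        M=np.eye(4);M[:3,:3]=RT(c["orientation"]);M[:3,3]=c["origin"]
    if fn:
        cv2.imwrite(f"pics/{fn}.png",c["frame"]); np.savez(f"pics/{fn}.npz",K=K,M=M)
    return c["frame"],K,M
def load(fn):
    d=np.load(f"pics/{fn}.npz"); return cv2.imread(f"pics/{fn}.png"),d["K"],d["M"]
def ray(uv,K,M):
    d=M[:3,:3]@np.linalg.inv(K)@np.array([uv[0],uv[1],1.]); return M[:3,3],d/np.linalg.norm(d)
def onz(uv,K,M,z):
    p,d=ray(uv,K,M); return p+d*(z-p[2])/d[2]
def tri(obs):
    A=np.zeros((3,3));b=np.zeros(3)
    for uv,K,M in obs:
        p,d=ray(uv,K,M);P=np.eye(3)-np.outer(d,d);A+=P;b+=P@p
    x=np.linalg.solve(A,b)
    r=[np.linalg.norm((np.eye(3)-np.outer(d,d))@(x-p)) for p,d in [ray(*o) for o in obs]]
    return x,r
def proj(X,K,M):
    q=K@(M[:3,:3].T@(np.asarray(X,float)-M[:3,3])); return q[:2]/q[2]
def crop(fn,x0,y0,w,h,s,out):
    im=cv2.imread(f"pics/{fn}.png")[y0:y0+h,x0:x0+w]
    cv2.imwrite(f"pics/{out}.png",cv2.resize(im,None,fx=s,fy=s,interpolation=cv2.INTER_CUBIC))
E
python3 - <<'E'
from h import *
for n in ("top","side"): cap(n,"b_"+n)
crop("b_top",110,160,270,110,2.9,"c1")
crop("b_side",140,110,220,190,3.1,"c2")
t=load("b_top");s=load("b_side")
for uv in [(247,218),(333,204),(150,222),(300,150),(364,161)]: print(uv,onz(uv,t[1],t[2],0).round(0),onz(uv,t[1],t[2],46).round(0))
o=bot.get_obs(); R=RT(o["tcp_rot"]);print(R.round(4), o["tool_pos"])
E
```

```text
(247, 218) [511.  14.   0.] [506.  13.  46.]
(333, 204) [ 558. -274.    0.] [ 551. -266.   46.]
(150, 222) [498. 338.   0.] [494. 326.  46.]
(300, 150) [ 745. -168.    0.] [ 732. -163.   46.]
(364, 161) [ 705. -385.    0.] [ 694. -372.   46.]
[[-3.000e-04  3.577e-01  9.338e-01]
 [-6.000e-04  9.338e-01 -3.577e-01]
 [-1.000e+00 -7.000e-04 -1.000e-04]] [187.75093466 490.22400065 404.40384504]
```

View pics/c1.png

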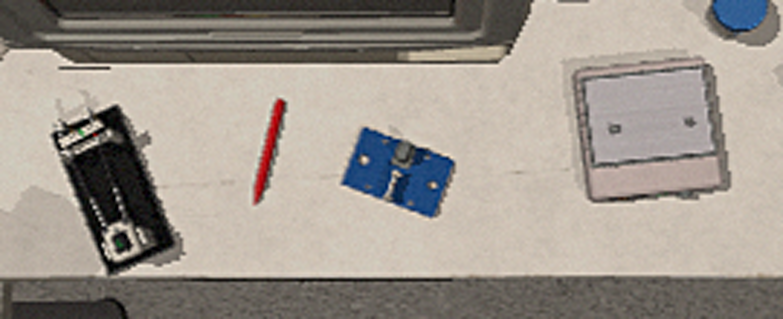

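View pics/c2.png

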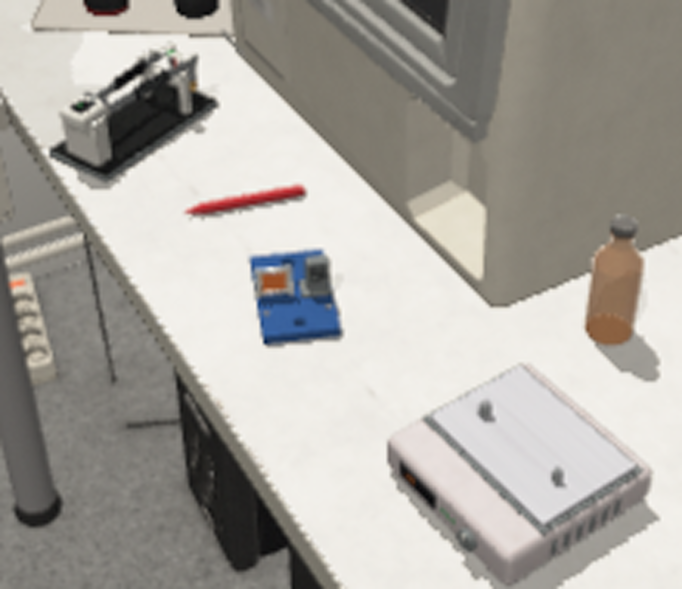

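```bash
python3 - <<'E'
from h import *
t=load("b_top");s=load("b_side")
print(onz((301,208),s[1],s[2],0))
T=lambda u,v:(u/2.9+110,v/2.9+160); S=lambda u,v:(u/3.1+140,v/3.1+110)
def tr(a,b): x,r=tri([(T(*a),t[1],t[2]),(S(*b),s[1],s[2])]); return x.round(1),np.round(r,1)
print("door corner",tr((503,60),(487,137)))
print("tab",tr((404,150),(318,262)))
print("hole+y",tr((364,160),(281,262)), onz(T(364,160),t[1],t[2],10))
print("hole-y",tr((432,186),(299,322)),onz(T(432,186),t[1],t[2],10))
print("pin L",tr((614,127),(485,407)))
print("pin S",tr((689,121),(557,472)))
print("whiteend",tr((120,242),(83,107)))
print("scale",tr((83,133),(163,60)))
print("vial top",tr((520,-20),(623,222)))
# carrier corners on z=10 plane from top
for p in [(366,127),(456,160),(438,217),(342,184)]: print(onz(T(*p),t[1],t[2],10).round(0))
for p in [(580,75),(709,62),(722,186),(594,200)]: print(onz(T(*p),t[1],t[2],44).round(0))
for p in [(53,130),(118,104),(176,240),(110,272)]: print(onz(T(*p),t[1],t[2],8).round(0))
E
```

```text
[ 6.65199532e+02 -8.53686956e+01  1.13686838e-13]
door corner (array([ 606.9, -101.1,  212.5]), array([13.9, 13.9]))
tab (array([526.5,   5.6,  42.2]), array([0.4, 0.4]))
hole+y (array([516. ,  52.8,  12.8]), array([3.4, 3.4])) [519.49375737  51.72390772  10.        ]
hole-y (array([489.2, -25.8,  11. ]), array([0.3, 0.3])) [489.51710063 -25.96049048  10.        ]
pin L (array([ 549.4, -227.2,   53.7]), array([1.4, 1.4]))
pin S (array([ 556.3, -310.4,   55.6]), array([0.6, 0.6]))
whiteend (array([424.1, 313.6,  65.9]), array([0.1, 0.1]))
scale (array([539.2, 362.3,  61.2]), array([5.3, 5.3]))
vial top (array([ 725.8, -134. ,  100.3]), array([21.9, 21.9]))
[558.  50.  10.]
[519. -54.  10.]
[454. -33.  10.]
[492.  77.  10.]
[ 611. -193.   44.]
[ 626. -339.   44.]
[ 486. -347.   44.]
[ 470. -205.   44.]
[555. 411.   8.]
[586. 337.   8.]
[429. 265.   8.]
[393. 338.   8.]
```

Request:
arm_command(
  moves=[
    [0, -16, 24, 0, 1],
    [0, -16, 24, 0, 1],
    [0, -16, 24, 0, 1],
    [0, -16, 24, 0, 1],
    [0, -16, 24, 0, 1],
    [0, -16, 24, 0, 1],
    [0, -32.6, 47.5, 0, 1],
    [0, -32.6, 47.5, 0, 1],
    [0, -32.6, 47.5, 0, 1],
    [0, -32.6, 47.5, 0, 1],
  ],
)

```text
time: 1.25
tool_pos: [466.6, 86.8, 404.7]
tcp_rot: [-1.055, 1.57, -1.421]
contact_force: [0.9, 0.8, 0.5]
grip_width: 91.7
```

Request:
arm_command(
  moves=[
    [0, -5, 7.1, 0, 1],
    [0, -5, 7.1, 0, 1],
    [0, -5, 7.1, 0, 1],
  ],
)

```text
time: 1.55
tool_pos: [517.0, 11.0, 404.2]
tcp_rot: [-0.755, 1.569, -1.126]
contact_force: [0.4, 1.0, 0.5]
grip_width: 91.8
```

```bash
python3 - <<'E'
from h import *
o=bot.get_obs(); print(o["tool_pos"],o["dq"].round(3),RT(o["tcp_rot"]).round(4),o["time"])
cap("wrist","w1")
E
```

```text
[517.00157426  10.97551481 404.17644989] [ 0.07  -0.039  0.066  0.032  0.018  0.056] [[ 8.000e-04  3.623e-01  9.321e-01]
 [-1.600e-03  9.321e-01 -3.623e-01]
 [-1.000e+00 -1.200e-03  1.300e-03]] 1.55
```

View pics/w1.png

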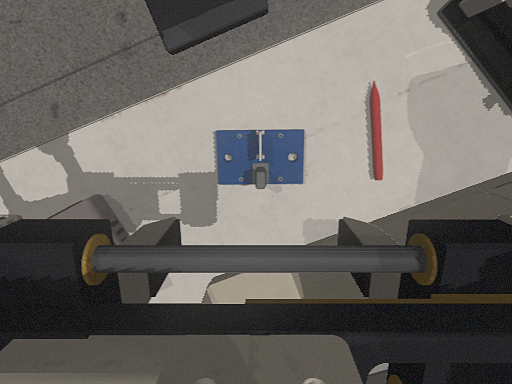

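```bash
cat >> h.py <<'E'
def carrier(fn,ztop=10.):
    im,K,M=load(fn); hsv=cv2.cvtColor(im,cv2.COLOR_BGR2HSV)
    m=cv2.inRange(hsv,(100,120,40),(125,255,255)); m=cv2.morphologyEx(m,cv2.MORPH_CLOSE,np.ones((9,9)))
    cs,_=cv2.findContours(m,cv2.RETR_EXTERNAL,cv2.CHAIN_APPROX_NONE)
    c=max(cs,key=cv2.contourArea)[:,0].astype(float)
    W=np.array([onz(p,K,M,ztop)[:2] for p in c]).astype(np.float32)
    r=cv2.minAreaRect(W); return r
E
python3 - <<'E'
from h import *
print(carrier("w1"))
crop("w1",200,110,130,90,6,"w1c")
E
```

```text
((507.1160583496094, 16.632320404052734), (110.09321594238281, 68.73863220214844), 68.79867553710938)
```

View pics/w1c.png

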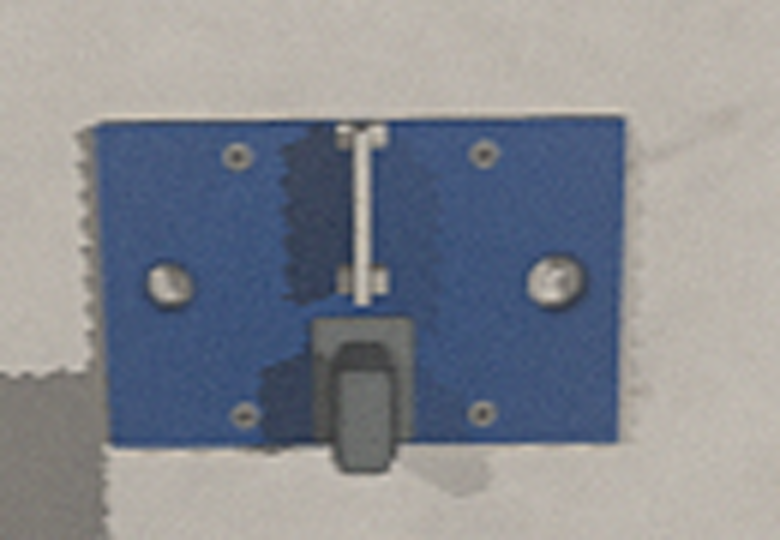

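Request:
arm_command(
  moves=[
    [9.4, 0.1, 1.0, 0, 1],
    [9.4, 0.1, 1.0, 0, 1],
    [9.4, 0.1, 1.0, 0, 1],
    [9.4, 0.1, 1.0, 0, 1],
  ],
)

```text
time: 2.0
tool_pos: [525.1, 11.1, 310.7]
tcp_rot: [-2.799, 1.569, 3.116]
contact_force: [0.6, -0.2, 0.2]
grip_width: 91.5
```

```bash
python3 - <<'E'
from h import *
o=bot.get_obs(); print(o["tool_pos"],o["dq"].round(3),RT(o["tcp_rot"]).round(4),o["time"])
cap("wrist","w2")
print(carrier("w2"))
crop("w2",180,80,180,130,4.4,"w2c")
E
```

```text
[525.14785008  11.09978499 310.71139591] [-0.004 -0.042 -0.045 -0.002 -0.    -0.002] [[-2.100e-03  3.603e-01  9.328e-01]
 [ 1.000e-04  9.328e-01 -3.603e-01]
 [-1.000e+00 -7.000e-04 -2.000e-03]] 2.0
((507.84552001953125, 16.04222869873047), (110.71585083007812, 69.26370239257812), 69.16024017333984)
```

View pics/w2c.png

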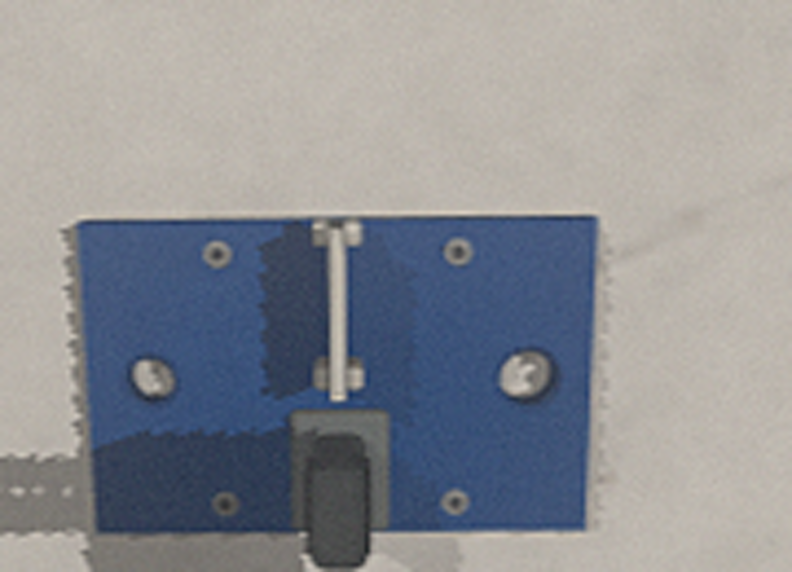

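```bash
python3 - <<'E'
from h import *
a=load("w1");b=load("w2")
p1=(200+364.5/6-.4,110+420/6-.4);p2=(180+338/4.4-.4,80+516/4.4-.4)
print(tri([(p1,a[1],a[2]),(p2,b[1],b[2])]))
print(onz(p1,a[1],a[2],46),onz(p2,b[1],b[2],46))
# holes (top rims)
h1=[(200+x/6-.4,110+y/6-.4) for x,y in [(171,284),(556,283)]]
h2=[(180+x/4.4-.4,80+y/4.4-.4) for x,y in [(154,378),(526,376)]]
for i in range(2): print(onz(h1[i],a[1],a[2],10),onz(h2[i],b[1],b[2],10),tri([(h1[i],a[1],a[2]),(h2[i],b[1],b[2])]))
o=bot.get_obs(); R=RT(o["tcp_rot"]); print(o["tool_pos"])
for tgt in ([527,8.3,36+159],): print(R.T@(np.array(tgt)-o["tool_pos"]))
E
```

```text
(array([525.22401926,   9.65749213,  54.15454368]), [np.float64(0.23796046102112675), np.float64(0.23796046102115115)])
[527.14196576   9.19494066  46.        ] [527.29212302   8.52584011  46.        ]
[491.97456013 -21.68838008  10.        ] [492.62832414 -22.12709675  10.        ] (array([491.25599986, -20.1379839 ,  19.69707355]), [np.float64(0.2890684327784402), np.float64(0.28906843277844496)])
[521.71986212  55.56408178  10.        ] [521.87272965  54.96307838  10.        ] (array([522.40612433,  55.44135428,   6.94530051]), [np.float64(0.30536257740876094), np.float64(0.3053625774087879)])
[525.61418695  10.94648097 312.01125553]
[117.01386451  -1.97908628   2.09689991]
```

Request:
arm_command(
  moves=[
    [5, -0.1, 0.2, 0, 1],
    [9, -0.1, 0.2, 0, 1],
    [10.5, -0.1, 0.2, 0, 1],
    [11.7, -0.1, 0.2, 0, 1],
    [11.7, -0.1, 0.2, 0, 1],
  ],
)

```text
time: 2.55
tool_pos: [527.7, 9.5, 195.8]
tcp_rot: [0.165, 1.568, -0.203]
contact_force: [-0.2, -1.0, 0.9]
grip_width: 91.8
```

```bash
python3 - <<'E'
from h import *
o=bot.get_obs(); print(o["tool_pos"],o["dq"].round(3),RT(o["tcp_rot"]).round(4),o["time"])
cap("wrist","w3")
E
```

```text
[527.67973975   9.52723697 195.78108791] [-0.004 -0.025 -0.018  0.     0.023 -0.002] [[ 2.500e-03  3.599e-01  9.330e-01]
 [-5.000e-04  9.330e-01 -3.599e-01]
 [-1.000e+00  4.000e-04  2.500e-03]] 2.55
```

View pics/w3.png

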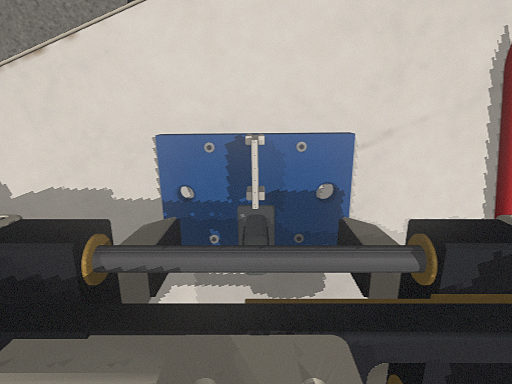

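Request:
arm_command(
  moves=[
    [0.1, -0.1, 0, 0, 1],
    [0.1, -0.1, 0, 0, 0.35],
    [0.1, -0.1, 0, 0, 0.2],
    [0.1, -0.1, 0, 0, 0.1],
    [0.1, -0.1, 0, 0, 0],
    [0.1, -0.1, 0, 0, 0],
    [0.1, -0.1, 0, 0, 0],
    [0.1, -0.1, 0, 0, 0],
  ],
)

```text
time: 3.4
tool_pos: [527.6, 8.5, 195.4]
tcp_rot: [0.184, 1.567, -0.184]
contact_force: [0.1, 0.6, -0.7]
grip_width: 40.4
```

Request:
arm_command(
  moves=[
    [0, 0, 0, 0, 0],
    [0, 0, 0, 0, 0],
    [0, 0, 0, 0, 0],
    [0, 0, 0, 0, 0],
    [0, 0, 0, 0, 0],
    [0, 0, 0, 0, 0],
  ],
)

```text
time: 4.0
tool_pos: [527.5, 8.5, 195.4]
tcp_rot: [0.171, 1.567, -0.197]
contact_force: [-0.1, 0.1, 0.3]
grip_width: 11.9
```

Request:
arm_command(
  moves=[
    [-1, 0, 0, 0, 0],
    [-3, 0, 0, 0, 0],
    [-6, 0, 0, 0, 0],
    [-9, 0, 0, 0, 0],
    [-9.5, 0, 0, 0, 0],
    [-9.5, 0, 0, 0, 0],
  ],
)

```text
time: 4.6
tool_pos: [527.2, 8.6, 291.3]
tcp_rot: [0.202, 1.565, -0.167]
contact_force: [-0.5, -0.0, -2.3]
grip_width: 11.9
```

```bash
python3 - <<'E'
from h import *
o=bot.get_obs(); print(o["tool_pos"],o["dq"].round(3),RT(o["tcp_rot"]).round(4),o["time"],o["contact_force"],o["moment"])
cap("wrist","w4")
cap("side","s4")
crop("s4",200,150,100,90,6,"s4c")
E
```

```text
[527.24683428   8.58597764 291.30631676] [-0.002  0.039  0.037 -0.001 -0.014 -0.   ] [[ 5.600e-03  3.599e-01  9.330e-01]
 [-9.000e-04  9.330e-01 -3.599e-01]
 [-1.000e+00  1.100e-03  5.500e-03]] 4.6 [-0.4623764  -0.0053747  -2.25957357] [-0.0334506  -0.03414349 -0.00798589]
```

View pics/w4.png

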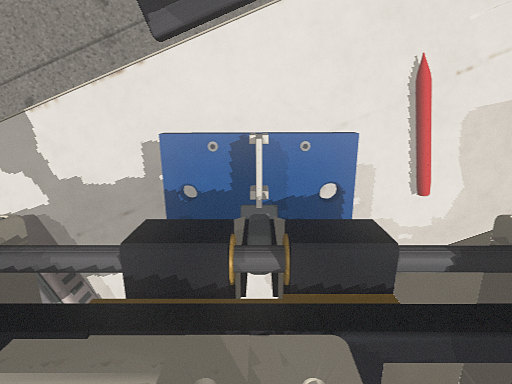

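View pics/s4.png

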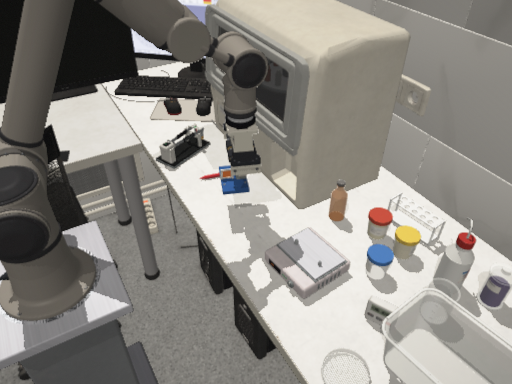

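```bash
python3 - <<'E'
from h import *
crop("w4",150,120,220,110,3.6,"w4c")
im,K,M=load("w4"); hsv=cv2.cvtColor(im,cv2.COLOR_BGR2HSV)
m=cv2.inRange(hsv,(100,100,30),(128,255,255))
cs,_=cv2.findContours(m,cv2.RETR_CCOMP,cv2.CHAIN_APPROX_NONE)
for c in cs:
    a=cv2.contourArea(c)
    if 40<a<600: print(a,cv2.fitEllipse(c))
c=max(cs,key=cv2.contourArea); print(cv2.boundingRect(c))
E
```

```text
250.5 ((327.7560729980469, 190.4590606689453), (15.50135612487793, 20.708375930786133), 56.061527252197266)
106.5 ((304.87152099609375, 145.5397186279297), (11.120988845825195, 12.43622875213623), 75.56414031982422)
161.0 ((189.84194946289062, 191.0063934326172), (12.160346031188965, 17.10199737548828), 124.51011657714844)
110.5 ((212.3521728515625, 145.98971557617188), (11.60203742980957, 12.45044994354248), 105.12702178955078)
(262, 133, 97, 87)
```

View pics/w4c.png

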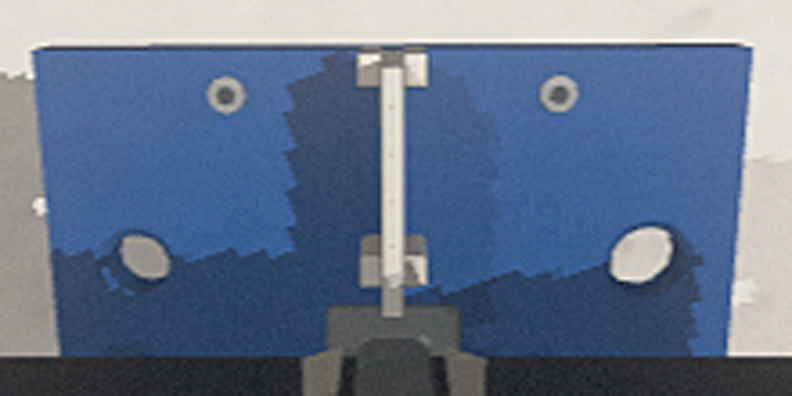

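```bash
python3 - <<'E'
from h import *
im,K,M=load("w4")
o=bot.get_obs(); R=RT(o["tcp_rot"]);p=o["tool_pos"]; c=bot.capture("wrist")["T_tool_cam"]
def tool(uv,d):
    r=c[:3,:3]@np.linalg.inv(K)@[uv[0],uv[1],1]; t=c[:3,3]; return t+r*(d-t[0])/r[0]
for n,uv in [("S",(188.9,192.2)),("L",(329.0,190.6)),("screw+",(304.9,145.5)),("screw-",(212.3,146)),("cornerL",(160.3,133)),("cornerR",(358,132.3)),("chipfoot end",(258.8,206))]: print(n,tool(uv,185.4).round(2))
print("expected tab (0,0): holes z=-22,y=+-42; plate edge z=-57,y=+-56")
E
```

```text
S [185.4  -40.46 -22.82]
L [185.4   41.92 -23.83]
screw+ [185.4   26.67 -50.19]
screw- [185.4  -25.58 -49.89]
cornerL [185.4 -54.3 -57.1]
cornerR [185.4   55.98 -57.53]
chipfoot end [185.4    0.68 -14.3 ]
expected tab (0,0): holes z=-22,y=+-42; plate edge z=-57,y=+-56
```

Request:
arm_command(
  moves=[
    [0, -2.5, 0, -3, 0],
    [0, -5.5, 0.5, -6, 0],
    [0, -8.5, 1, -10, 0],
    [0, -11.5, 2.5, -14, 0],
    [0, -15, 4, -18, 0],
    [0, -18.5, 5.3, -22, 0],
    [0, -22, 6.8, -25, 0],
    [0, -25, 8, -26, 0],
    [0, -27, 8.8, -26, 0],
    [0, -27, 8.8, -26, 0],
  ],
)

```text
time: 5.75
tool_pos: [511.1, -277.7, 287.3]
tcp_rot: [2.825, 1.57, 2.908]
contact_force: [0.2, -0.2, -2.3]
grip_width: 12.2
```

Request:
arm_command(
  moves=[
    [0, 0, 2.5, 0, 0],
    [0, 0, 6, 0, 0],
    [0, 0, 9, 0, 0],
    [0, 0, 11, 0, 0],
    [0, 0, 11.4, 0, 0],
    [0, 0, 11.4, 0, 0],
  ],
)

```text
time: 6.35
tool_pos: [624.7, -267.2, 285.6]
tcp_rot: [2.623, 1.567, 2.706]
contact_force: [-0.1, 0.2, -1.1]
grip_width: 12.0
```

```bash
python3 - <<'E'
from h import *
o=bot.get_obs(); print(o["tool_pos"],o["dq"].round(3),RT(o["tcp_rot"]).round(4),o["time"],o["contact_force"])
cap("wrist","w5")
cap("side","s5")
E
```

```text
[ 624.70605885 -267.24653455  285.56237866] [-0.019 -0.023  0.029 -0.005 -0.002 -0.005] [[-0.0036 -0.0835  0.9965]
 [ 0.0017  0.9965  0.0835]
 [-1.      0.002  -0.0034]] 6.35 [-0.14892637  0.16154369 -1.07610077]
```

View pics/w5.png

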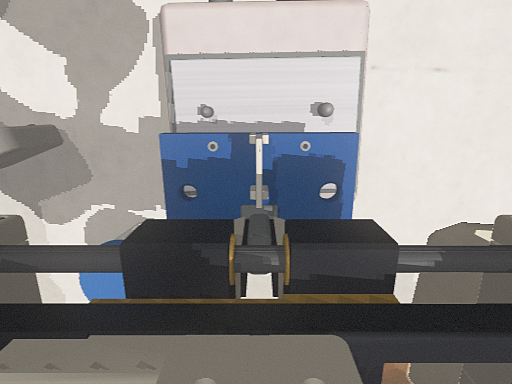

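View pics/s5.png

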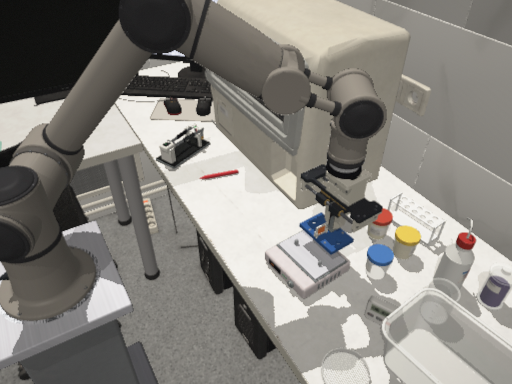

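```bash
python3 - <<'E'
from h import *
crop("w5",160,90,210,120,3.8,"w5c")
E
```

```text
(no output)
```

View pics/w5c.png

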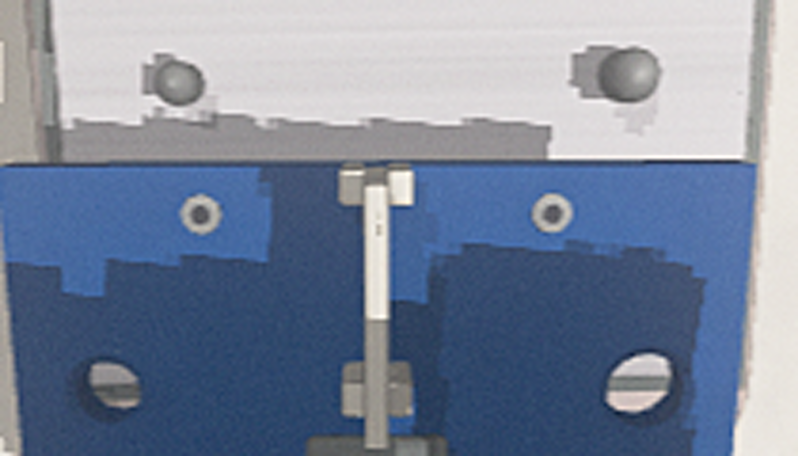

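```bash
python3 - <<'E'
from h import *
im,K,M=load("w5")
L=onz((326.1,109.4),K,M,57);S=onz((205.5,111.4),K,M,57)
print(L,S,np.linalg.norm(L-S))
y=(L-S)[:2];yaw=np.arctan2(-y[0],y[1]);print("yaw",np.degrees(yaw)); mid=(L+S)/2;print(mid)
o=bot.get_obs();R=RT(o["tcp_rot"]);p=o["tool_pos"];print(p,np.degrees(np.arctan2(-R[0,1],R[1,1])))
# carrier yaw rel tool +0.3deg ; carrier center in tool (0.5,-22.5)
ty=yaw-np.radians(0.3)
Y=np.array([-np.sin(ty),np.cos(ty)]);Z=np.array([np.cos(ty),np.sin(ty)])
tcp=mid[:2]-0.5*Y+22.5*Z; print("tcp",tcp,"toolyaw",np.degrees(ty))
d=np.array([*tcp,p[2]])-p; print("tool delta mm",R.T@d,"turn",-(np.degrees(ty)-np.degrees(np.arctan2(-R[0,1],R[1,1]))))
E
```

```text
[ 550.35929367 -226.09502411   57.        ] [ 558.679477   -309.01772456   57.        ] 83.33906467443603
yaw 5.7296883389340225
[ 554.51938534 -267.55637433   57.        ]
[ 623.89290885 -267.99544722  286.3424913 ] 4.715619317169906
tcp [ 576.96574144 -265.92508726] toolyaw 5.429688338934023
tool delta mm [  0.15194462   5.92123683 -46.59786796] turn -0.714069021764117
```

Request:
arm_command(
  moves=[
    [0, 0.3, -2, -0.7, 0],
    [0, 0.6, -4, -0.7, 0],
    [0, 0.6, -4.65, -0.7, 0],
    [1.0, 0.6, -4.65, -0.7, 0],
    [2.0, 0.6, -4.65, -0.7, 0],
    [2.1, 0.6, -4.65, -0.7, 0],
    [2.1, 0.6, -4.65, -0.7, 0],
  ],
)

```text
time: 7.15
tool_pos: [577.3, -265.7, 264.4]
tcp_rot: [2.611, 1.566, 2.706]
contact_force: [0.1, 0.2, -1.9]
grip_width: 11.9
```

```bash
python3 - <<'E'
from h import *
o=bot.get_obs(); print(o["tool_pos"],o["dq"].round(3),RT(o["tcp_rot"]).round(4),o["time"],o["contact_force"])
cap("wrist","w6")
cap("side","s6")
crop("w6",150,120,220,110,3.6,"w6c")
crop("s6",240,190,130,120,5,"s6c")
E
```

```text
[ 577.29532472 -265.69067886  264.44880274] [ 0.001 -0.013 -0.012 -0.     0.004 -0.   ] [[-0.0044 -0.0947  0.9955]
 [ 0.002   0.9955  0.0947]
 [-1.      0.0024 -0.0041]] 7.15 [ 0.12949476  0.20567534 -1.90580902]
```

View pics/w6c.png

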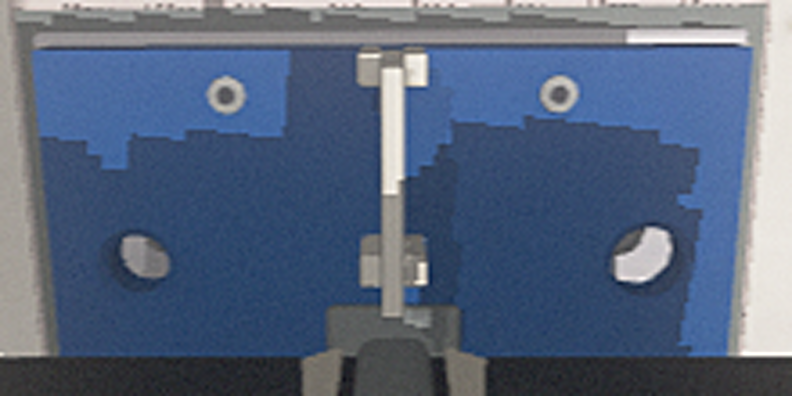

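View pics/s6c.png

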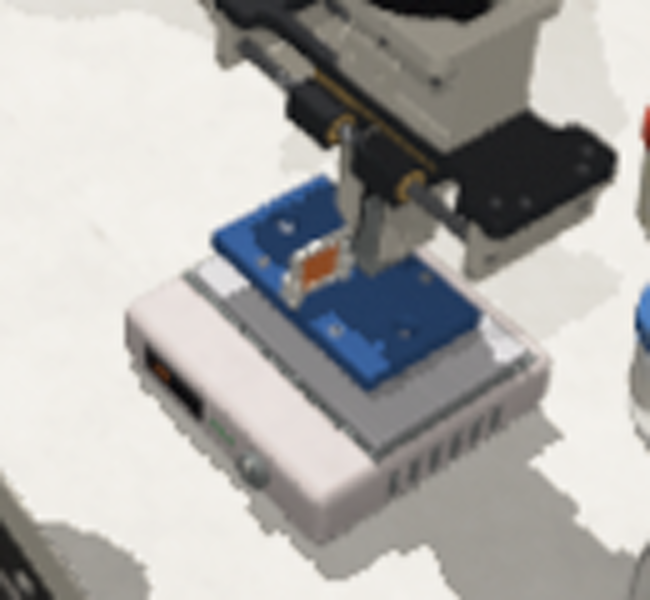

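```bash
python3 - <<'E'
from h import *
im,K,M=load("w6")
c=lambda uv:((np.array(uv)-[150,120]+.4)*3.6).round(0)
t=np.linspace(0,2*np.pi,24)
big=cv2.imread("pics/w6c.png")
o=bot.get_obs();R=RT(o["tcp_rot"]);p=o["tool_pos"];print(p)
for P,r,y in [((550.36,-226.1),5,42),((558.68,-309.02),4,-42)]:
    print([c(proj([*P,z],K,M)) for z in (60.5,57,46)])
    for z in (57.,46.):
        pts=np.array([c(proj([P[0]+r*np.cos(a),P[1]+r*np.sin(a),z],K,M)) for a in t]).astype(np.int32)
        cv2.polylines(big,[pts],True,(0,0,255) if z==57 else (0,255,255),1)
    for d,col in ((185.4,(0,255,0)),(195.4,(255,255,0))):
        pts=[]
        for a in t:
            q=np.array([d,0.5+y+(r+1)*np.sin(a),-22.5+(r+1)*np.cos(a)]); pts.append(c(proj(p+R@q,K,M)))
        cv2.polylines(big,[np.array(pts).astype(np.int32)],True,col,1)
cv2.imwrite("pics/w6d.png",big)
E
```

```text
[ 577.40032263 -265.76720137  265.34193895]
[array([621., 236.]), array([617., 231.]), array([605., 218.])]
[array([160., 238.]), array([164., 233.]), array([176., 220.])]
```

View pics/w6d.png

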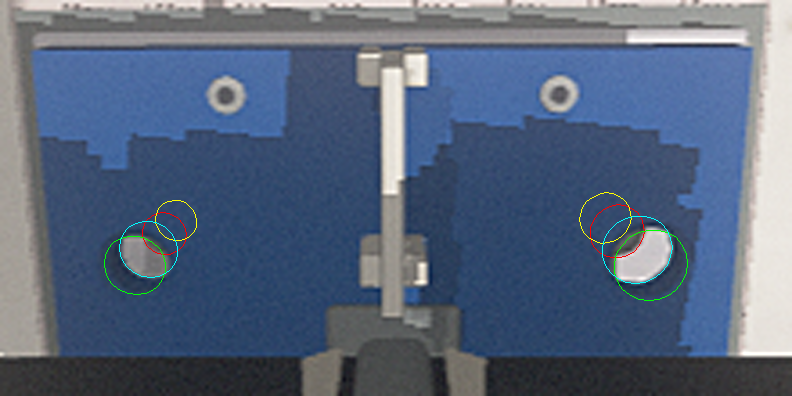

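```bash
python3 - <<'E'
from h import *
im=cv2.imread("pics/w6.png")
a=im[174:204,172:204];b=im[174:204,310:342]
f=lambda x:cv2.resize(x,None,fx=12,fy=12,interpolation=cv2.INTER_CUBIC)
o=np.hstack([f(a),f(b)]);o=np.clip(o.astype(float)*1.3,0,255).astype(np.uint8);cv2.imwrite("pics/w6e.png",o)
E
```

```text
(no output)
```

View pics/w6e.png

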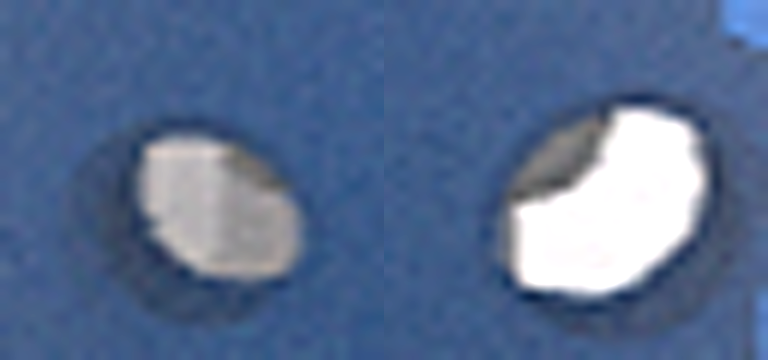

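Request:
arm_command(
  moves=[
    [0.4, 0, 0, 0, 0],
    [0.8, 0, 0, 0, 0],
    [1.2, 0, 0, 0, 0],
    [1.2, 0, 0, 0, 0],
    [1.2, 0, 0, 0, 0],
  ],
)

```text
time: 7.75
tool_pos: [577.4, -265.7, 253.2]
tcp_rot: [2.652, 1.567, 2.747]
contact_force: [0.3, 0.1, -1.9]
grip_width: 11.8
```

```bash
python3 - <<'E'
from h import *
o=bot.get_obs(); print(o["tool_pos"],RT(o["tcp_rot"]).round(4),o["time"],o["contact_force"],o["moment"])
cap("wrist","w7")
crop("w7",150,120,220,110,3.6,"w7c")
im=cv2.imread("pics/w7.png")
a=im[174:204,172:204];b=im[174:204,310:342]
f=lambda x:cv2.resize(x,None,fx=12,fy=12,interpolation=cv2.INTER_CUBIC)
o=np.hstack([f(a),f(b)]);o=np.clip(o.astype(float)*1.3,0,255).astype(np.uint8);cv2.imwrite("pics/w7e.png",o)
E
```

```text
[ 577.35121204 -265.72518062  253.16157392] [[-0.0033 -0.0947  0.9955]
 [ 0.0014  0.9955  0.0947]
 [-1.      0.0017 -0.0032]] 7.75 [ 0.33408534  0.05741435 -1.87297477] [ 0.02187034 -0.01112602 -0.02141691]
```

View pics/w7e.png

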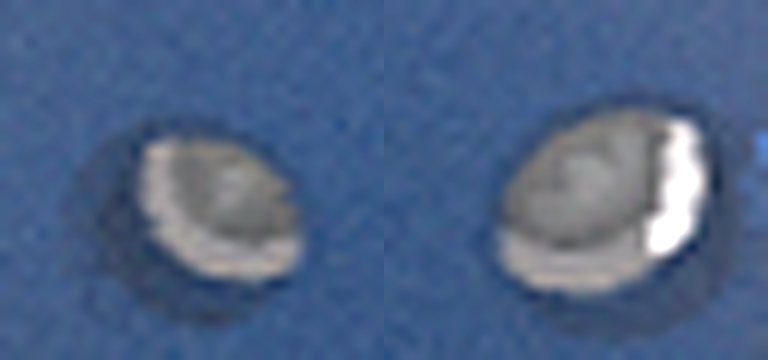

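```bash
python3 - <<'E'
from h import *
im,K,M=load("w7")
o=bot.get_obs();R=RT(o["tcp_rot"]);p=o["tool_pos"]
t=np.linspace(0,2*np.pi,48)
for n,P,r,y in [("L",(550.36,-226.1),5,42),("S",(558.68,-309.02),4,-42)]:
    for z,rr in ((60.5,r-3),(58.5,r-.8),(57.,r)):
        q=np.array([proj([P[0]+rr*np.cos(a),P[1]+rr*np.sin(a),z],K,M) for a in t]);print(n,z,"u",q[:,0].min().round(1),q[:,0].max().round(1),"vmax",q[:,1].max().round(1))
    for d in (185.4,195.4):
        q=np.array([proj(p+R@np.array([d,0.5+y+(r+1)*np.sin(a),-22.5+(r+1)*np.cos(a)]),K,M) for a in t]);print(" rim",d,"u",q[:,0].min().round(1),q[:,0].max().round(1),"v",q[:,1].min().round(1),q[:,1].max().round(1))
print("obs L pin right 333.0 bottom 194.4; rim right 337.2 bottom 198.4; upper rim left 319.2 top 182.7")
print("obs S pin left 186.2 bottom 194; rim left 183.5 bottom 197.3; upper rim right 197.2, top 185")
E
```

```text
L 60.5 u 323.0 329.5 vmax 192.3
L 58.5 u 318.7 332.3 vmax 194.8
L 57.0 u 317.0 333.0 vmax 195.4
 rim 185.4 u 320.1 340.5 v 182.7 202.3
 rim 195.4 u 316.8 336.2 v 178.9 197.5
S 60.5 u 188.7 191.9 vmax 191.4
S 58.5 u 185.9 196.2 vmax 193.9
S 57.0 u 185.2 198.0 vmax 194.5
 rim 185.4 u 178.9 195.9 v 184.3 200.7
 rim 195.4 u 183.2 199.3 v 180.4 195.9
obs L pin right 333.0 bottom 194.4; rim right 337.2 bottom 198.4; upper rim left 319.2 top 182.7
obs S pin left 186.2 bottom 194; rim left 183.5 bottom 197.3; upper rim right 197.2, top 185
```

Request:
arm_command(
  moves=[
    [0, 0, -0.08, 0, 0],
    [0, 0, -0.08, 0, 0],
    [0.4, 0, -0.08, 0, 0],
    [0.6, 0, -0.08, 0, 0],
    [0.6, 0, -0.08, 0, 0],
  ],
)

```text
time: 8.3
tool_pos: [576.5, -265.7, 246.8]
tcp_rot: [2.634, 1.567, 2.729]
contact_force: [0.3, 0.1, -2.6]
grip_width: 12.0
```

```bash
cat > look.py <<'E'
from h import *
import sys
n=sys.argv[1]
o=bot.get_obs(); print(o["tool_pos"].round(2),RT(o["tcp_rot"])[:,0].round(4),o["time"],o["contact_force"].round(2),o["moment"].round(3),o["grip_width"])
cap("wrist",n)
im=cv2.imread(f"pics/{n}.png")
a=im[174:204,172:204];b=im[174:204,310:342]
f=lambda x:cv2.resize(x,None,fx=12,fy=12,interpolation=cv2.INTER_CUBIC)
o=np.hstack([f(a),f(b)]);o=np.clip(o.astype(float)*1.3,0,255).astype(np.uint8);cv2.imwrite(f"pics/{n}e.png",o)
E
python3 look.py w8
```

```text
[ 576.46 -265.74  246.79] [-0.0039  0.0017 -1.    ] 8.3 [ 0.31  0.12 -2.61] [ 0.036 -0.066 -0.042] 12.042309678370597
```

View pics/w8e.png

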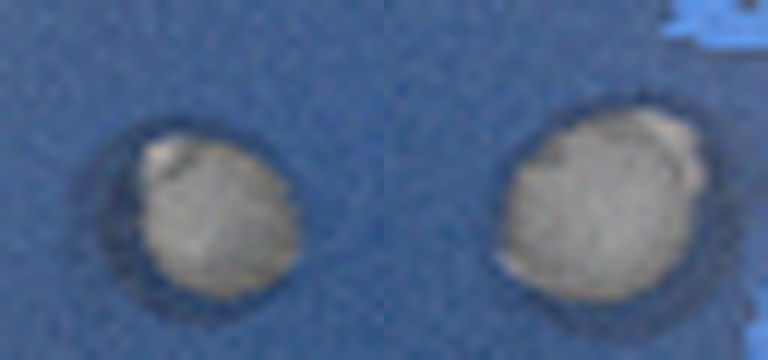

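Request:
arm_command(
  moves=[
    [0.2, 0, 0, 0, 0],
    [0.35, 0, 0, 0, 0],
    [0.45, 0, 0, 0, 0],
    [0.45, 0, 0, 0, 0],
  ],
)

```text
time: 8.75
tool_pos: [576.4, -265.8, 242.3]
tcp_rot: [2.641, 1.567, 2.736]
contact_force: [-0.2, 0.9, -1.9]
grip_width: 11.6
```

```bash
python3 look.py w9
```

```text
[ 576.44 -265.79  242.32] [-0.0039  0.0017 -1.    ] 8.75 [-0.17  0.93 -1.92] [ 0.064 -0.048  0.006] 11.59289426791999
```

View pics/w9e.png

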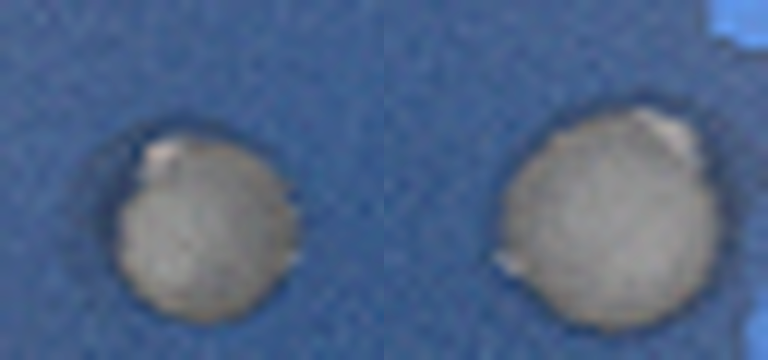

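Request:
arm_command(
  moves=[
    [0.06, 0, 0, 0, 0],
    [0.12, 0, 0, 0, 0],
    [0.12, 0, 0, 0, 0],
  ],
)

```text
time: 9.1
tool_pos: [576.5, -265.8, 241.5]
tcp_rot: [2.659, 1.567, 2.754]
contact_force: [-0.5, 0.7, 1.2]
grip_width: 11.9
```

```bash
python3 look.py w10
```

```text
[ 576.5  -265.79  241.49] [-0.0034  0.0014 -1.    ] 9.1 [-0.53  0.74  1.2 ] [ 0.044  0.039 -0.038] 11.894133317432118
```

Request:
arm_command(
  moves=[
    [0.05, 0, 0, 0, 0],
    [0.08, 0, 0, 0, 0],
    [0.08, 0, 0, 0, 0],
  ],
)

```text
time: 9.45
tool_pos: [576.5, -265.7, 241.4]
tcp_rot: [2.691, 1.567, 2.786]
contact_force: [-2.8, 1.5, 5.3]
grip_width: 11.8
```

```bash
python3 look.py w11; python3 - <<'E'
from h import *
cap("side","s11");crop("s11",240,190,130,120,5,"s11c")
E
```

```text
[ 576.46 -265.71  241.45] [-0.0031  0.0012 -1.    ] 9.45 [-2.78  1.46  5.32] [ 0.171  0.399 -0.006] 11.785070345070963
```

View pics/s11c.png

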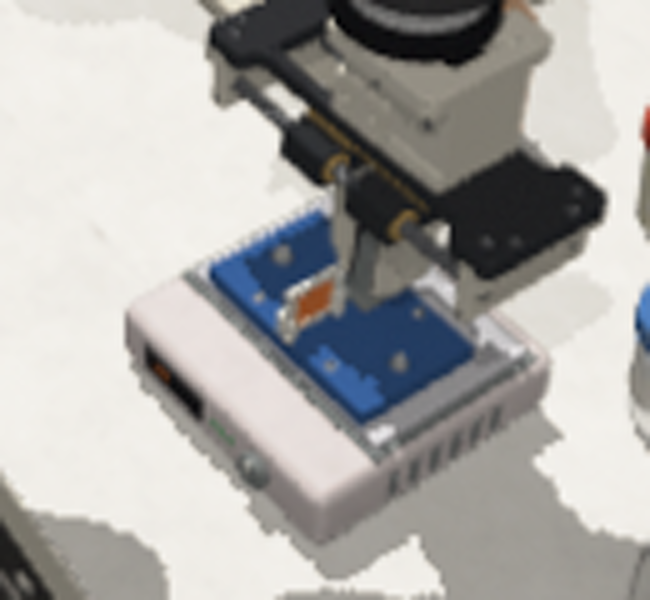

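Request:
arm_command(
  moves=[
    [-0.03, 0, 0, 0, 0.2],
    [-0.03, 0, 0, 0, 0.3],
    [-0.03, 0, 0, 0, 0.4],
    [-0.03, 0, 0, 0, 0.5],
    [-0.03, 0, 0, 0, 0.6],
    [-0.03, 0, 0, 0, 0.6],
  ],
)

```text
time: 10.15
tool_pos: [576.5, -265.7, 241.6]
tcp_rot: [2.677, 1.567, 2.772]
contact_force: [0.1, -0.0, -0.9]
grip_width: 53.0
```

Request:
arm_command(
  moves=[
    [-0.5, 0, 0, 0, 0.7],
    [-2, 0, 0, 0, 0.7],
    [-5, 0, 0, 0, 0.7],
    [-9, 0, 0, 0, 0.7],
    [-12, 0, 0, 0, 0.7],
    [-12, 0, 0, 0, 0.7],
    [-12, 0, 0, 0, 0.7],
  ],
)

```text
time: 10.85
tool_pos: [576.7, -265.8, 362.4]
tcp_rot: [2.82, 1.569, 2.915]
contact_force: [1.1, -0.2, 0.7]
grip_width: 64.2
```

```bash
python3 look.py w12; python3 - <<'E'
from h import *
cap("side","s12");crop("s12",240,190,130,120,5,"s12c")
E
```

```text
[ 576.75 -265.79  362.38] [-2.e-03  4.e-04 -1.e+00] 10.85 [ 1.08 -0.17  0.71] [ 0.027 -0.003 -0.03 ] 64.18819200800793
```

View pics/s12c.png

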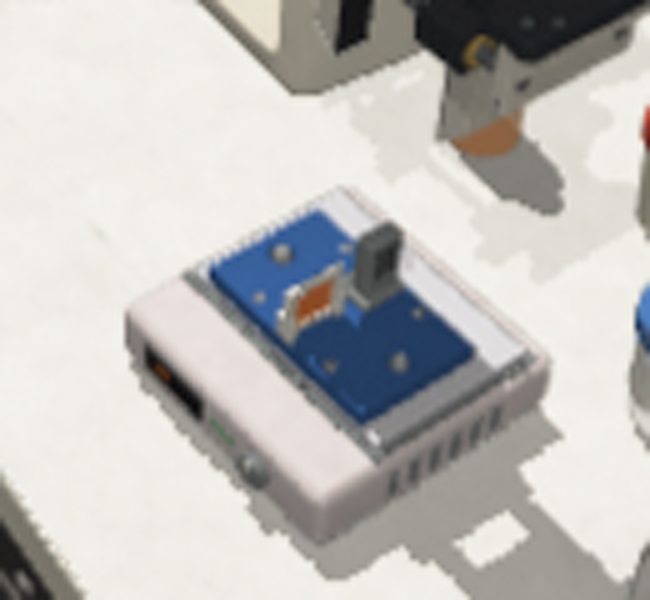

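View pics/w12.png

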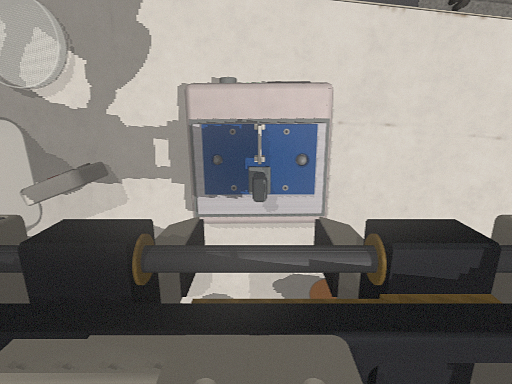

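Request:
arm_command(
  moves=[
    [0, 4, -3, 0, 0.7],
    [0, 8, -6, 0, 0.7],
    [0, 12.5, -8.5, 0, 0.7],
    [0, 17, -10, 0, 0.7],
    [0, 21.5, -10, -4, 0.7],
    [0, 26, -10, -8, 0.7],
    [0, 30.5, -10, -12, 0.7],
    [0, 35, -9.6, -16, 0.7],
    [0, 39.5, -9, -17.6, 0.7],
    [0, 43, -8.7, -17.6, 0.7],
  ],
)

```text
time: 11.95
tool_pos: [448.6, 156.4, 360.9]
tcp_rot: [2.432, 1.563, 2.836]
contact_force: [0.5, -0.2, -0.8]
grip_width: 64.3
```

```bash
python3 - <<'E'
from h import *
o=bot.get_obs();R=RT(o["tcp_rot"]);p=o["tool_pos"];print(p,np.degrees(np.arctan2(-R[0,1],R[1,1])),R.T@(np.array([500,345,362])-p))
E
```

```text
[448.59043031 156.38408088 360.92343107] 23.145199532034436 [ -1.01562242 153.23088513 121.40565125]
```

Request:
arm_command(
  moves=[
    [0, 4, 3, 0, 0.7],
    [0, 8, 6, 0, 0.7],
    [0, 12, 9, 0, 0.7],
    [0, 15.3, 12.1, 0, 0.7],
    [0, 15.3, 12.1, 0, 0.7],
    [0, 15.3, 12.1, 0, 0.7],
  ],
)

```text
time: 12.55
tool_pos: [499.3, 345.3, 358.7]
tcp_rot: [2.716, 1.56, 3.122]
contact_force: [0.6, 0.2, 0.0]
grip_width: 64.1
```

```bash
python3 - <<'E'
from h import *
o=bot.get_obs();R=RT(o["tcp_rot"]);p=o["tool_pos"];print(p,o["dq"].round(3),np.degrees(np.arctan2(-R[0,1],R[1,1])))
cap("wrist","x1")
E
```

```text
[499.33784439 345.30975925 358.71459004] [-0.033 -0.037  0.034 -0.002  0.001 -0.003] 23.245763132275545
```

View pics/x1.png

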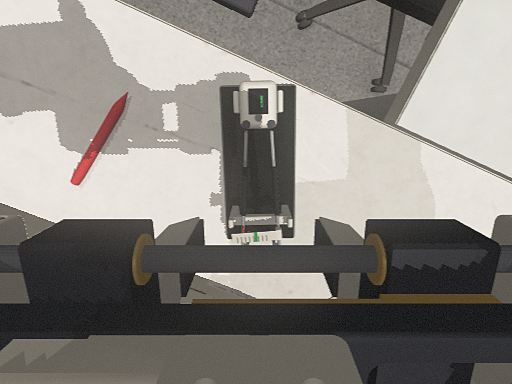

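```bash
python3 - <<'E'
from h import *
im=cv2.imread("pics/x1.png")[75:250,205:315]
im=np.clip(im.astype(float)*1.6,0,255).astype(np.uint8)
cv2.imwrite("pics/x1c.png",cv2.resize(im,None,fx=3.4,fy=3.4,interpolation=cv2.INTER_CUBIC))
E
```

```text
(no output)
```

View pics/x1c.png

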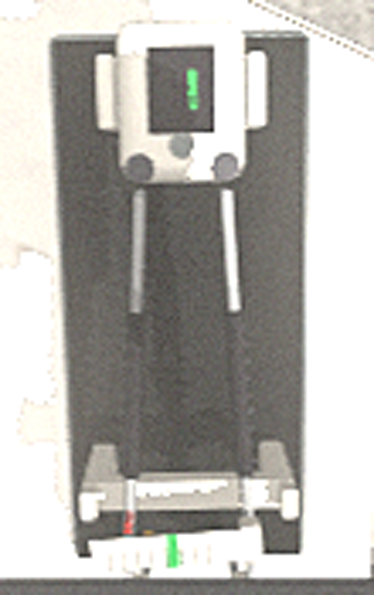

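```bash
python3 - <<'E'
from h import *
im,K,M=load("x1")
o=bot.get_obs();R=RT(o["tcp_rot"]);p=o["tool_pos"]
C=lambda x,y:(205+x/3.4-.35,75+y/3.4-.35)
def show(n,a,b,z):
    A=onz(C(*a),K,M,z);B=onz(C(*b),K,M,z);m=(A+B)/2
    print(n,"mid",m.round(1),"sep",np.linalg.norm(A-B).round(1),"tool",(R.T@(m-p)).round(1))
show("x~10",(139,210),(228,210),64);show("x=40",(137,310),(234,310),64);show("bridge",(131,490),(249,490),64)
show("hinge",(139,166),(225,166),70);show("white end near",(119,100),(245,100),70)
show("rest far",(78,555),(300,555),8);show("rest near",(53,38),(307,38),8)
E
```

```text
x~10 mid [453.9 327.   64. ] sep 24.4 tool [295.8   0.6 -45.7]
x=40 mid [479.2 338.5  64. ] sep 27.3 tool [295.5   1.2 -18. ]
bridge mid [527.9 360.9  64. ] sep 34.7 tool [295.    2.6  35.6]
hinge mid [443.1 321.9  70. ] sep 22.8 tool [ 2.899e+02  2.000e-01 -5.770e+01]
white end near mid [427.7 315.3  70. ] sep 32.9 tool [ 2.90e+02  2.00e-01 -7.45e+01]
rest far mid [569.5 379.    8. ] sep 80.1 tool [350.5   2.7  81.5]
rest near mid [408.7 306.5   8. ] sep 80.3 tool [352.2  -0.7 -94.9]
```

Request:
arm_command(
  moves=[
    [2, 0.2, 0.7, -1.25, 0.7],
    [4.5, 0.2, 0.7, -1.25, 0.7],
    [6, 0.2, 0.7, -1.25, 0.7],
    [6, 0.2, 0.7, -1.25, 0.7],
    [6, 0.2, 0.7, -1.25, 0.7],
  ],
)

```text
time: 13.1
tool_pos: [504.5, 347.9, 299.7]
tcp_rot: [2.7, 1.56, 3.125]
contact_force: [0.8, -0.1, 0.2]
grip_width: 64.2
```

```bash
python3 - <<'E'
from h import *
o=bot.get_obs();R=RT(o["tcp_rot"]);p=o["tool_pos"];print(p,o["dq"].round(3),np.degrees(np.arctan2(-R[0,1],R[1,1])),R[:,0])
cap("wrist","x2")
im=cv2.imread("pics/x2.png")[10:250,195:325]
im=np.clip(im.astype(float)*1.6,0,255).astype(np.uint8)
cv2.imwrite("pics/x2c.png",cv2.resize(im,None,fx=2.5,fy=2.5,interpolation=cv2.INTER_CUBIC))
E
```

```text
[504.50953452 347.92834142 299.72344357] [ 0.007 -0.016 -0.027 -0.    -0.001  0.   ] 24.343241063787342 [-1.08337222e-02  1.84503504e-04 -9.99941296e-01]
```

View pics/x2c.png

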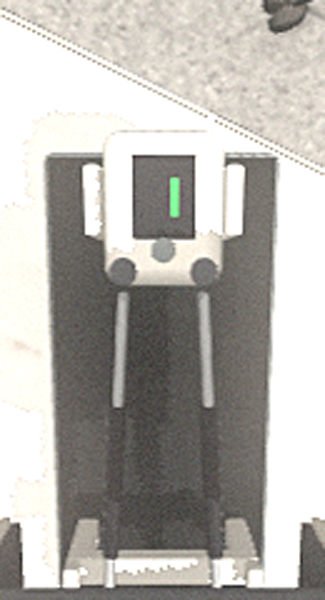

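```bash
python3 - <<'E'
from h import *
a=load("x1");b=load("x2")
A=lambda x,y:(205+x/3.4-.35,75+y/3.4-.35); B=lambda x,y:(195+x/2.5-.3,10+y/2.5-.3)
for n,p,q in [("hR",(139,166),(123,271)),("hL",(225,166),(203,271)),("sR",(137,311),(119,407)),("sL",(234,311),(208,407))]:
    x,r=tri([(A(*p),a[1],a[2]),(B(*q),b[1],b[2])]);print(n,x.round(1),np.round(r,2))
im,K,M=b
o=bot.get_obs();R=RT(o["tcp_rot"]);p=o["tool_pos"]
def show(n,u,v,z):
    P=onz(B(*u),K,M,z);Q=onz(B(*v),K,M,z);m=(P+Q)/2
    print(n,"mid",m.round(1),"sep",np.linalg.norm(P-Q).round(1),"tool",(R.T@(m-p)).round(1))
show("hinge",(123,271),(203,271),70);show("s40",(119,407),(208,407),64);show("s90",(112,556),(214,556),64)
E
```

```text
hR [449.5 310.3  23.9] [0.1 0.1]
hL [438.7 332.8  63.1] [0.1 0.1]
sR [480.3 325.7  89.5] [0.3 0.3]
sL [473.1 350.2  71.2] [0.06 0.06]
hinge mid [443.5 322.3  70. ] sep 22.4 tool [230.9   0.5 -64.5]
s40 mid [479.8 339.   64. ] sep 26.9 tool [236.6   0.7 -24.5]
s90 mid [523.8 358.8  64. ] sep 32.5 tool [236.2   0.6  23.7]
```

Request:
arm_command(
  moves=[
    [4, 0.05, 0.05, 0, 0.7],
    [6.5, 0.05, 0.1, 0, 0.7],
    [8, 0.05, 0.1, 0, 0.7],
    [8.4, 0.05, 0.1, 0, 0.7],
    [8.4, 0.05, 0.1, 0, 0.7],
  ],
)

```text
time: 13.65
tool_pos: [504.9, 349.1, 217.1]
tcp_rot: [2.571, 1.562, 2.996]
contact_force: [-0.2, 0.8, 0.7]
grip_width: 64.3
```

```bash
python3 - <<'E'
from h import *
o=bot.get_obs();R=RT(o["tcp_rot"]);p=o["tool_pos"];print(p,o["dq"].round(3),np.degrees(np.arctan2(-R[0,1],R[1,1])),R[:,0],o["contact_force"])
cap("wrist","x3");cap("side","xs3");crop("xs3",140,90,120,90,6,"xs3c")
E
```

```text
[504.85012088 349.12389981 217.08743715] [ 0.002 -0.019 -0.015 -0.002  0.006  0.   ] 24.34726506818755 [-0.00867767  0.00127042 -0.99996154] [-0.1965378   0.75843762  0.6530752 ]
```

View pics/x3.png

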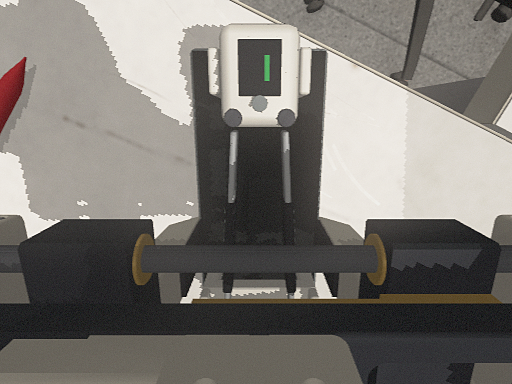

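View pics/xs3c.png

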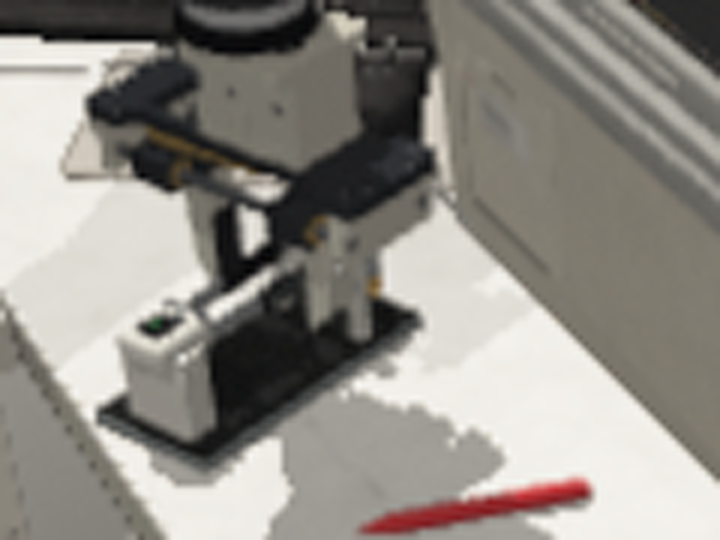

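Request:
arm_command(
  moves=[
    [0.1, 0, 0, 0, 0.55],
    [0.1, 0, 0, 0, 0.45],
    [0.1, 0, 0, 0, 0.4],
    [0.1, 0, 0, 0, 0.37],
    [0.1, 0, 0, 0, 0.34],
    [0.1, 0, 0, 0, 0.32],
    [0.1, 0, 0, 0, 0.32],
    [0.1, 0, 0, 0, 0.32],
    [0.1, 0, 0, 0, 0.32],
  ],
)

```text
time: 14.65
tool_pos: [505.2, 349.5, 217.2]
tcp_rot: [2.342, 1.564, 2.768]
contact_force: [0.1, 0.8, 2.6]
grip_width: 29.2
```

```bash
python3 - <<'E'
from h import *
o=bot.get_obs();R=RT(o["tcp_rot"]);p=o["tool_pos"];print(p,o["dq"].round(3),np.degrees(np.arctan2(-R[0,1],R[1,1])),R[:,0],o["contact_force"],o["grip_width"])
cap("wrist","x4")
E
```

```text
[505.20162127 349.46244907 217.20678482] [-0.002  0.001  0.001  0.    -0.002  0.001] 24.355833437935715 [-0.00645991  0.00253564 -0.99997592] [0.1489253  0.76590571 2.57169381] 29.227525229138593
```

View pics/x4.png

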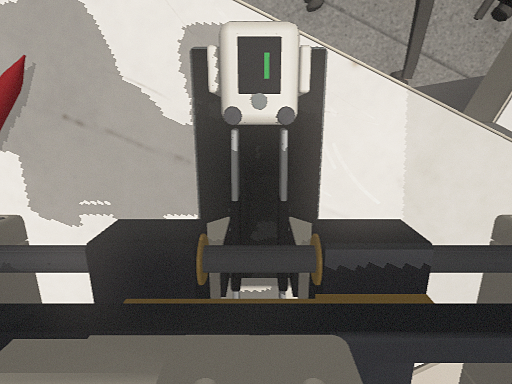

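Request:
arm_command(
  moves=[
    [-0.5, 0, 0, 0, 0.32],
    [-1.5, 0, 0, 0, 0.32],
    [-3, 0, 0, 0, 0.32],
    [-5, 0, 0, 0, 0.32],
    [-8, 0, 0, 0, 0.32],
    [-10, 0, 0, 0, 0.32],
    [-10, 0, 0, 0, 0.32],
    [-10, 0, 0, 0, 0.32],
  ],
)

```text
time: 15.5
tool_pos: [505.6, 349.1, 317.2]
tcp_rot: [2.342, 1.564, 2.767]
contact_force: [-0.8, -0.4, -0.4]
grip_width: 29.5
```

```bash
python3 - <<'E'
from h import *
o=bot.get_obs();R=RT(o["tcp_rot"]);p=o["tool_pos"];print(p,o["dq"].round(3),np.degrees(np.arctan2(-R[0,1],R[1,1])),R[:,0],o["contact_force"],o["grip_width"])
cap("wrist","x5");cap("side","xs5");crop("xs5",140,60,120,120,5,"xs5c")
E
```

```text
[505.59322767 349.05556889 317.24859699] [ 0.002  0.025  0.025  0.    -0.003 -0.001] 24.354917905859477 [-0.00639392  0.0025142  -0.9999764 ] [-0.78960072 -0.38221234 -0.3908712 ] 29.500819306517386
```

View pics/x5.png

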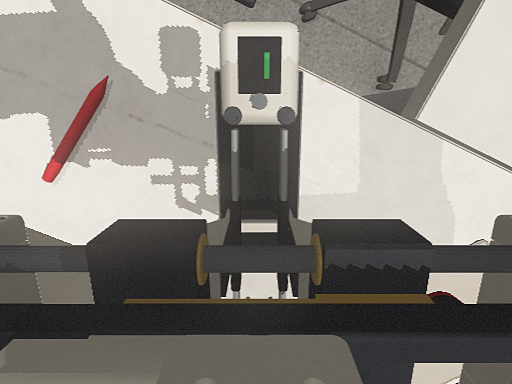

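View pics/xs5c.png

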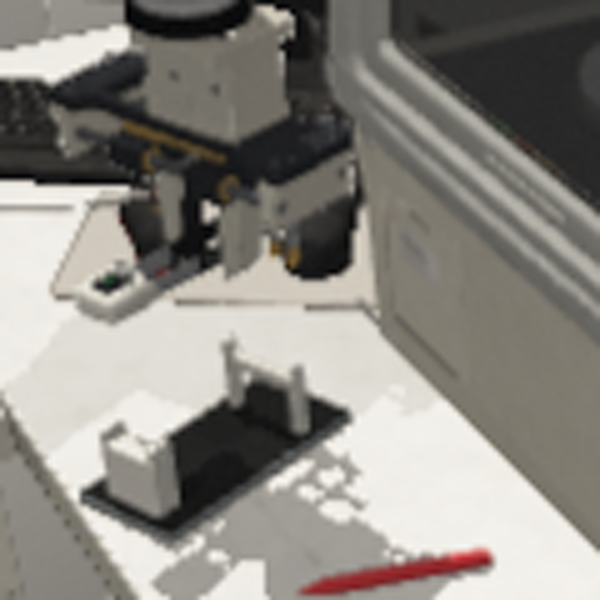

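Request:
arm_command(
  moves=[
    [-0.5, -1.5, -1.7, 0, 0.32],
    [-1, -4, -4.5, 0, 0.32],
    [-1, -7.3, -8.2, 0, 0.32],
    [-1, -10.8, -11.7, 2, 0.32],
    [-1, -14.5, -13.8, 4, 0.32],
    [-1, -18, -15.6, 7, 0.32],
    [-1, -21.6, -17.6, 10, 0.32],
    [-1, -25, -19.4, 13, 0.32],
    [-1, -28.7, -21.3, 16, 0.32],
    [-1, -32.5, -22.6, 18.8, 0.32],
  ],
)

```text
time: 16.6
tool_pos: [432.6, -41.8, 325.0]
tcp_rot: [2.87, 1.559, 2.965]
contact_force: [0.2, 0.7, -1.5]
grip_width: 29.3
```

```bash
python3 - <<'E'
from h import *
o=bot.get_obs();R=RT(o["tcp_rot"]);p=o["tool_pos"];print(p,np.degrees(np.arctan2(-R[0,1],R[1,1])),o["grip_width"])
for t in ([435,-130,327],[450,-200,327],[458,-277.5,327]):print(R.T@(np.array(t)-p))
E
```

```text
[432.62552451 -41.75445165 325.03832266] 5.431678497480233 29.251200942636814
[ -2.16896886 -88.06752977  -6.01405769]
[  -2.48355745 -159.17275016    2.28947576]
[  -2.73338694 -237.08164968    2.91474401]
```

Request:
arm_command(
  moves=[
    [-0.3, -4, -0.4, 0, 0.32],
    [-0.3, -8.5, -0.6, 0, 0.32],
    [-0.3, -12.5, -0.2, 0, 0.32],
    [-0.3, -16.5, 0.2, 0, 0.32],
    [-0.3, -20, 0.3, 0, 0.32],
    [-0.3, -22.5, 0.3, 0, 0.32],
    [-0.3, -23.7, 0.3, 0, 0.32],
    [-0.3, -23.7, 0.3, 0, 0.32],
    [-0.3, -23.7, 0.3, 0, 0.32],
  ],
)

```text
time: 17.5
tool_pos: [457.9, -276.5, 326.6]
tcp_rot: [2.771, 1.557, 2.866]
contact_force: [-0.2, 0.6, -0.4]
grip_width: 29.7
```

```bash
python3 - <<'E'
from h import *
o=bot.get_obs();R=RT(o["tcp_rot"]);p=o["tool_pos"];print(p,np.degrees(np.arctan2(-R[0,1],R[1,1])),o["grip_width"],R[:,0],o["dq"].round(3))
cap("wrist","y1");cap("side","ys1");cap("top","yt1");crop("ys1",215,120,160,150,4,"ys1c");crop("yt1",250,130,160,120,4.5,"yt1c")
E
```

```text
[ 457.86835831 -276.45825599  326.61899424] 5.44015652892047 29.73135239200943 [-0.01283434  0.00362848 -0.99991105] [ 0.016 -0.013  0.005 -0.001  0.003 -0.004]
```

View pics/y1.png

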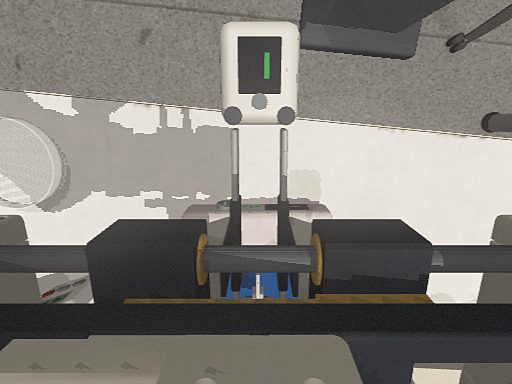

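View pics/ys1c.png

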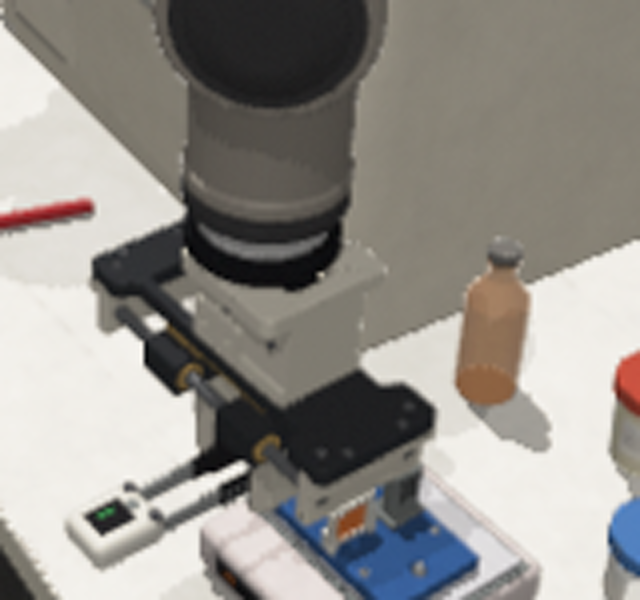

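View pics/yt1c.png

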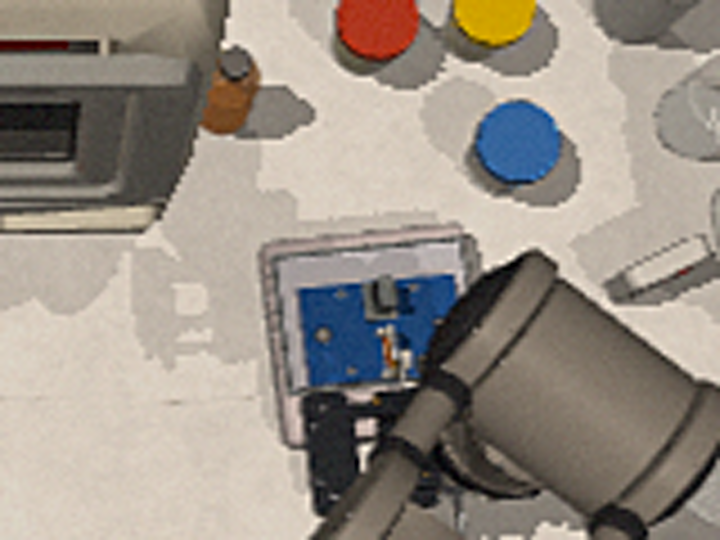

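```bash
python3 - <<'E'
from h import *
im=cv2.imread("pics/y1.png")[195:305,200:320]
im=np.clip(im.astype(float)*1.4,0,255).astype(np.uint8)
cv2.imwrite("pics/y1c.png",cv2.resize(im,None,fx=6,fy=5.4,interpolation=cv2.INTER_CUBIC))
# fresh carrier pose check from w12 : pin tops & chip
im,K,M=load("w12")
print(carrier("w12",56.))
o=bot.get_obs();R=RT(o["tcp_rot"]);p=o["tool_pos"]
tip=p+R@np.array([199.2,0.5,63.2]);print("tip now",tip)
crop("w12",190,110,150,100,5.2,"w12c")
E
```

```text
((553.6944580078125, -267.0442810058594), (68.72503662109375, 110.34764862060547), 5.465155124664307)
tip now [ 518.62506952 -269.07743469  127.371387  ]
```

View pics/y1c.png

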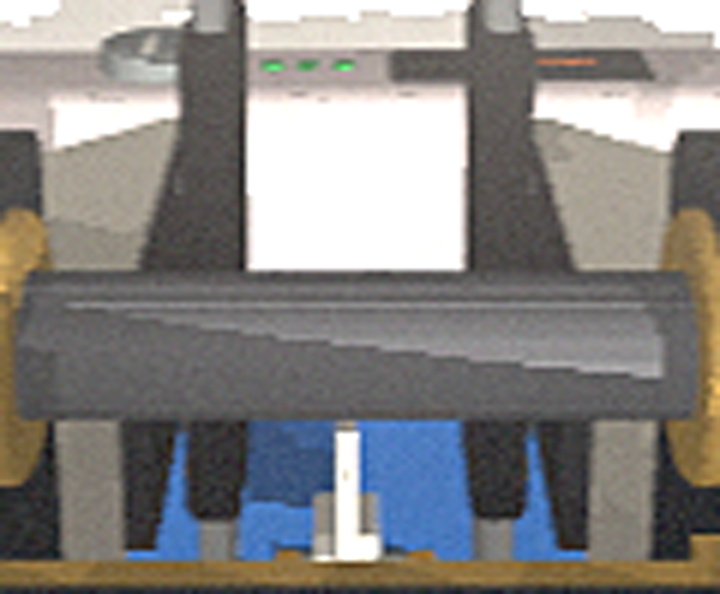

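View pics/w12c.png

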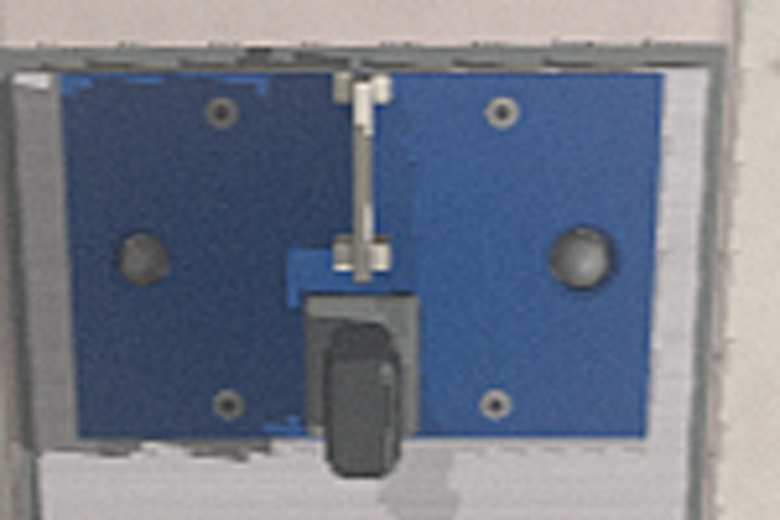

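Request:
arm_command(
  moves=[
    [0, -0.1, 0.8, 0, 0.32],
    [0, -0.17, 1.6, 0, 0.32],
    [0, -0.17, 1.85, 0, 0.32],
    [1, -0.17, 1.85, 0, 0.32],
    [2.2, -0.17, 1.85, 0, 0.32],
    [3.3, -0.17, 1.85, 0, 0.32],
    [3.4, -0.17, 1.85, 0, 0.32],
    [3.4, -0.17, 1.85, 0, 0.32],
  ],
)

```text
time: 18.45
tool_pos: [476.1, -276.0, 292.3]
tcp_rot: [2.786, 1.557, 2.882]
contact_force: [0.6, 0.0, -0.5]
grip_width: 29.2
```

```bash
cat > look2.py <<'E'
from h import *
import sys
n=sys.argv[1]
o=bot.get_obs();R=RT(o["tcp_rot"]);p=o["tool_pos"];print(o["time"],p.round(2),np.degrees(np.arctan2(-R[0,1],R[1,1])).round(2),o["grip_width"],R[:,0].round(4),o["contact_force"].round(2))
print("tip",(p+R@np.array([199.2,0.6,63.2])).round(1))
cap("wrist",n);cap("side",n+"s");cap("top",n+"t")
im=cv2.imread(f"pics/{n}.png")[195:305,200:320]
im=np.clip(im.astype(float)*1.4,0,255).astype(np.uint8)
cv2.imwrite(f"pics/{n}c.png",cv2.resize(im,None,fx=6,fy=5.4,interpolation=cv2.INTER_CUBIC))
crop(n+"s",270,215,80,75,8,n+"sc");crop(n+"t",300,175,70,60,9,n+"tc")
E
python3 look2.py y2
```

```text
18.45 [ 476.11 -276.    292.34] 5.5 29.232568907819545 [-0.013   0.0034 -0.9999] [ 0.62  0.02 -0.5 ]
tip [ 536.4 -268.7   92.4]
```

View pics/y2c.png

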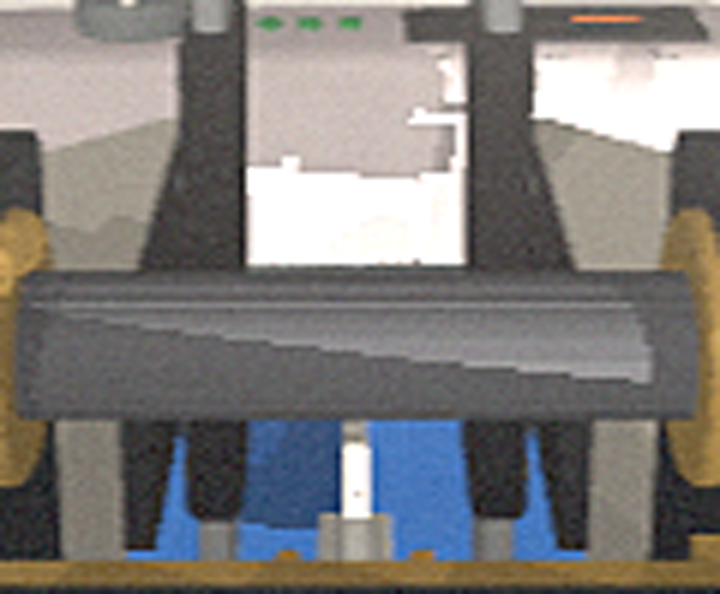

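View pics/y2sc.png

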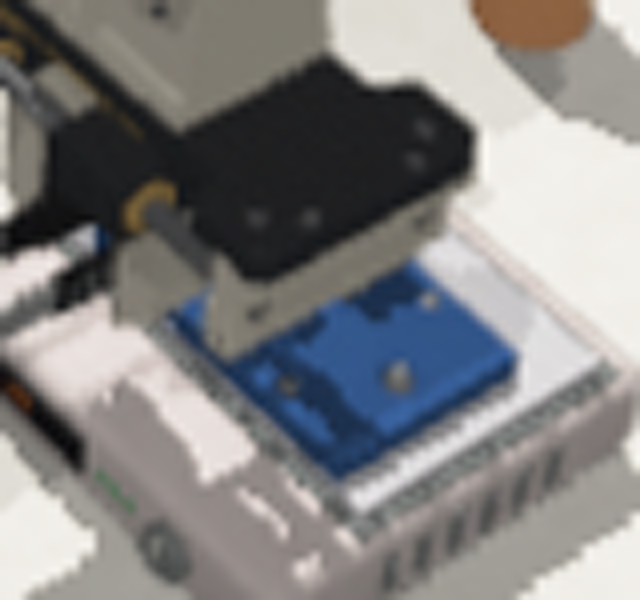

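View pics/y2tc.png

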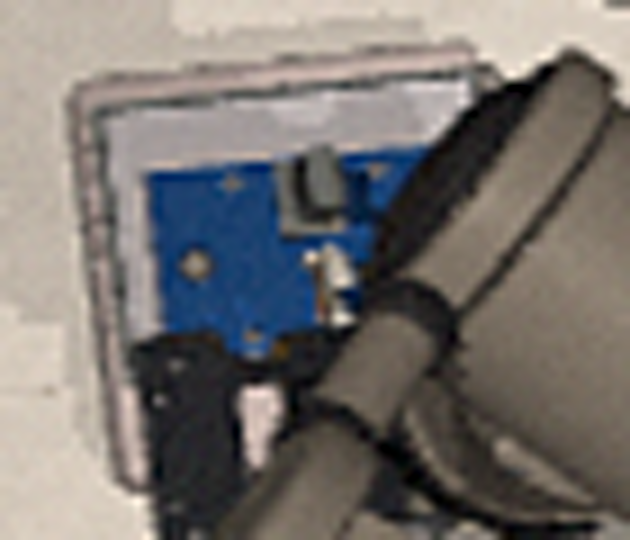

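```bash
python3 - <<'E'
from h import *
im,K,M=load("y2")
c=lambda uv:((uv[0]-200+.4)*6,(uv[1]-195+.4)*5.4)
print("post near top edge obs row515:",onz((355/6+199.6,515/5.4+194.6),K,M,70))
print("chip near-end top row440:",onz((355/6+199.6,440/5.4+194.6),K,M,86))
ch=np.array([536.3,-269.2]);X=np.array([np.cos(.096),np.sin(.096)])
for d,z in ((-17,86),(-12.5,86),(12.5,70),(12.5,86),(17,86),(-12.5,70)): print(d,z,np.round(c(proj([*(ch+d*X),z],K,M))))
E
```

```text
post near top edge obs row515: [ 540.32954098 -268.47445392   70.        ]
chip near-end top row440: [ 518.66840489 -270.62292524   86.        ]
-17 86 [353. 445.]
-12.5 86 [353. 475.]
12.5 70 [352. 566.]
12.5 86 [353. 637.]
17 86 [353. 665.]
-12.5 70 [352. 413.]
```

Request:
arm_command(
  moves=[
    [0.6, 0, 0, 0, 0.32],
    [1.2, 0, 0, 0, 0.32],
    [1.8, 0, 0.03, 0, 0.32],
    [2.3, 0, 0.04, 0, 0.32],
    [2.7, 0, 0.04, 0, 0.32],
    [2.8, 0, 0.04, 0, 0.32],
    [2.8, 0, 0.04, 0, 0.32],
  ],
)

```text
time: 19.3
tool_pos: [476.5, -276.0, 265.3]
tcp_rot: [2.851, 1.559, 2.947]
contact_force: [-0.0, 0.2, -0.2]
grip_width: 29.5
```

```bash
python3 look2.py y3
```

```text
19.3 [ 476.47 -276.01  265.26] 5.51 29.50104208820654 [-0.0114  0.0022 -0.9999] [-0.01  0.2  -0.24]
tip [ 537.1 -268.9   65.4]
```

View pics/y3c.png

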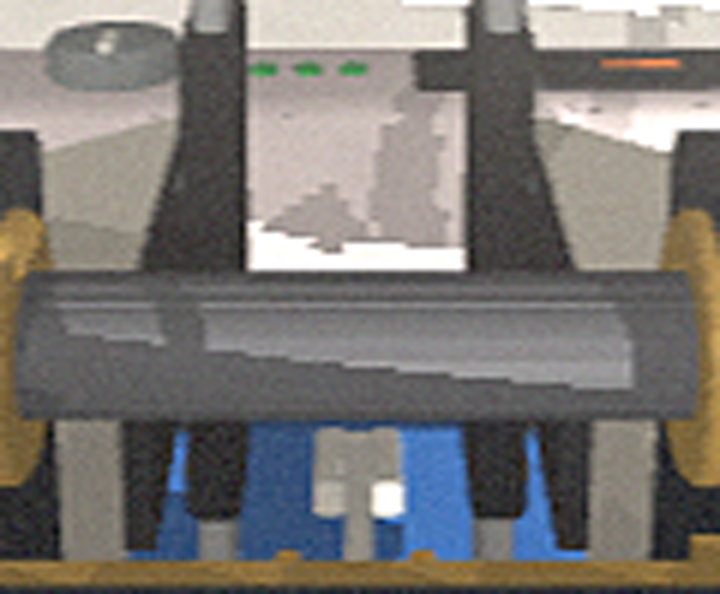

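View pics/y3tc.png

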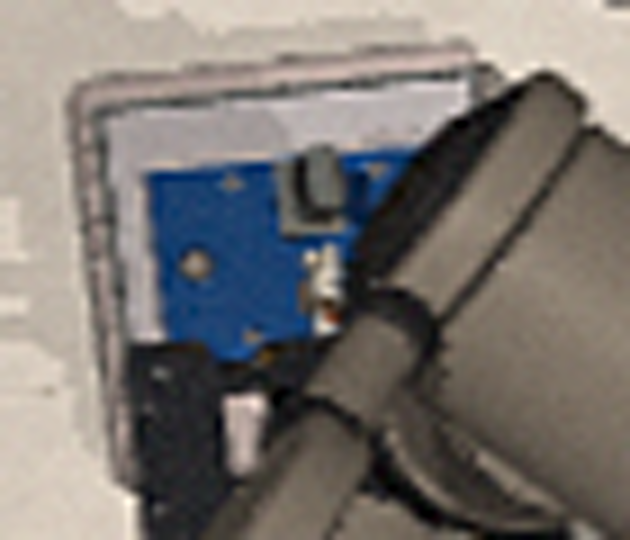

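View pics/y3s.png

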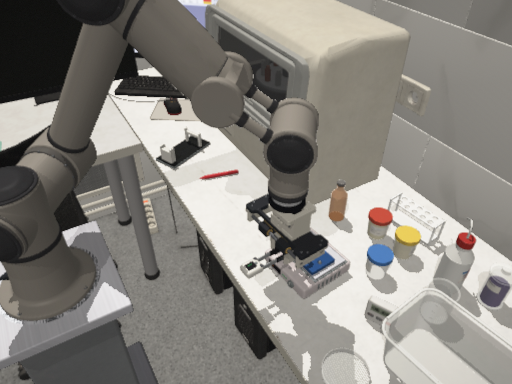

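```bash
python3 - <<'E'
from h import *
c=lambda uv:((uv[0]-200+.4)*6,(uv[1]-195+.4)*5.4)
ch=np.array([536.3,-269.2]);X=np.array([np.cos(.096),np.sin(.096)])
for n in ("y1","y2","y3"):
    im,K,M=load(n)
    print(n,[(d,z,np.round(c(proj([*(ch+d*X),z],K,M))).astype(int).tolist()) for d,z in ((-17.5,56),(-17.5,70),(-12.5,70),(-17,86),(17,86),(12.5,56),(12.5,70))])
E
```

```text
y1 [(-17.5, 56, [344, 338]), (-17.5, 70, [343, 377]), (-12.5, 70, [344, 404]), (-17, 86, [343, 431]), (17, 86, [344, 619]), (12.5, 56, [344, 490]), (12.5, 70, [344, 536])]
y2 [(-17.5, 56, [352, 335]), (-17.5, 70, [352, 381]), (-12.5, 70, [352, 413]), (-17, 86, [353, 445]), (17, 86, [353, 665]), (12.5, 56, [352, 511]), (12.5, 70, [352, 566])]
y3 [(-17.5, 56, [355, 425]), (-17.5, 70, [356, 484]), (-12.5, 70, [356, 519]), (-17, 86, [356, 565]), (17, 86, [356, 810]), (12.5, 56, [355, 618]), (12.5, 70, [356, 688])]
```

Request:
arm_command(
  moves=[
    [0.1, 0.03, 0, 0, 0.32],
    [0.13, 0.03, 0, 0, 0.314],
    [0.13, 0.03, 0, 0, 0.308],
    [0.13, 0.03, 0, 0, 0.304],
    [0.13, 0.03, 0, 0, 0.304],
    [0.13, 0.03, 0, 0, 0.304],
  ],
)

```text
time: 20.05
tool_pos: [476.5, -275.8, 264.4]
tcp_rot: [2.888, 1.56, 2.984]
contact_force: [0.3, 0.7, -0.8]
grip_width: 28.0
```

```bash
python3 look2.py y4; python3 - <<'E'
from h import *
print(bot.get_obs()["grip_width"])
im=cv2.imread("pics/y4s.png")[205:285,230:330]
cv2.imwrite("pics/y4s2.png",cv2.resize(im,None,fx=7,fy=7,interpolation=cv2.INTER_CUBIC))
E
```

```text
20.05 [ 476.49 -275.8   264.4 ] 5.5 27.994373159539343 [-0.0107  0.0017 -0.9999] [ 0.26  0.69 -0.77]
tip [ 537.2 -268.8   64.6]
27.70065988074618
```

View pics/y4c.png

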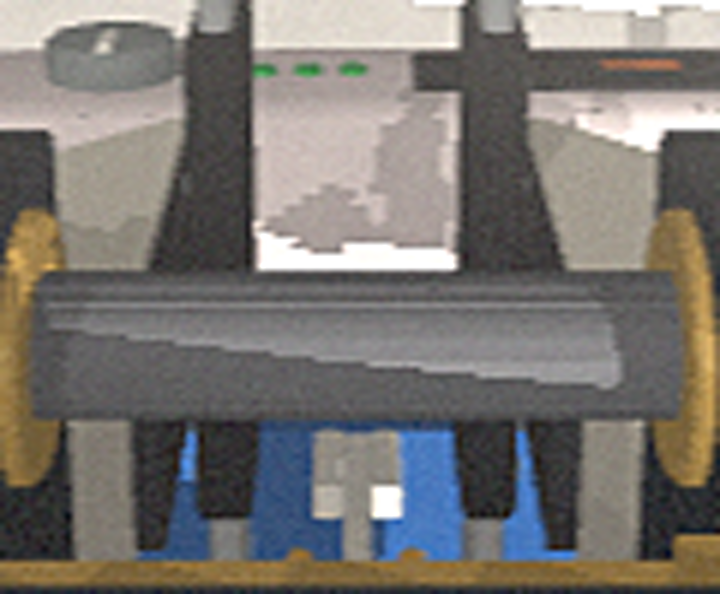

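View pics/y4s2.png

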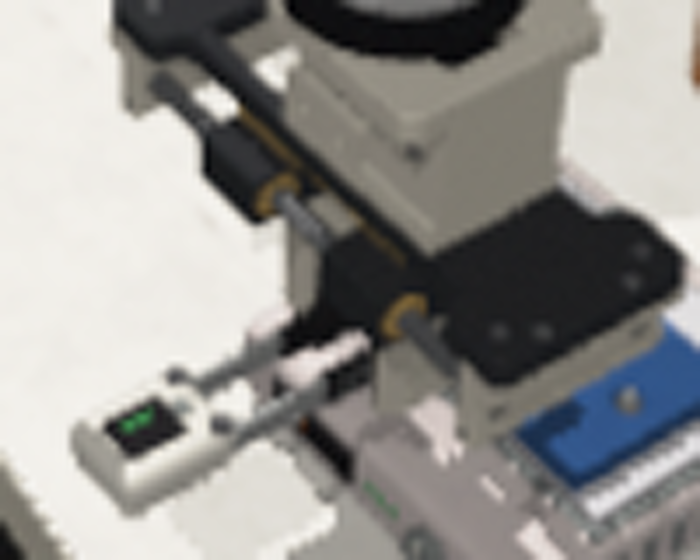

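View pics/y4tc.png

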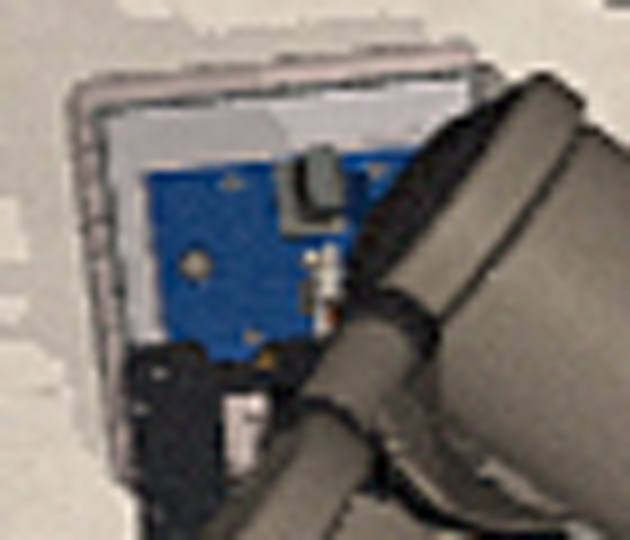

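```bash
python3 - <<'E'
from h import *
im,K,M=load("y4t")
o=bot.get_obs();R=RT(o["tcp_rot"]);p=o["tool_pos"];print(o["grip_width"])
c=lambda u:((u-[300,175]+.4)*9).round(0)
for n,q in [("scaleC",(146,.6,41.2)),("scale+15",(146,15.6,41.2)),("scale-15",(146,-14.4,41.2)),("tipL",(199,5.6,63.2)),("tipR",(199,-4.4,63.2)),("armendtop",(153,.6,68)),("electr top L",(167,5.6,63)),("electr top R",(167,-4.4,63))]:
    print(n,c(proj(p+R@np.array(q),K,M)))
for d,z in ((-17,86),(17,86),(17,70),(-17,56)): print("chip",d,z,c(proj([536.3+d*.995,-269.2+d*.096,z],K,M)))
im=cv2.imread("pics/y4t.png")[190:220,322:352]
cv2.imwrite("pics/y4t3.png",cv2.resize(im,None,fx=20,fy=20,interpolation=cv2.INTER_NEAREST))
E
```

```text
27.70065988074618
scaleC [360. 336.]
scale+15 [316. 341.]
scale-15 [404. 332.]
tipL [307. 297.]
tipR [335. 294.]
armendtop [346. 262.]
electr top L [325. 284.]
electr top R [354. 281.]
chip -17 86 [341. 338.]
chip 17 86 [328. 242.]
chip 17 70 [319. 248.]
chip -17 56 [324. 348.]
```

View pics/y4t3.png

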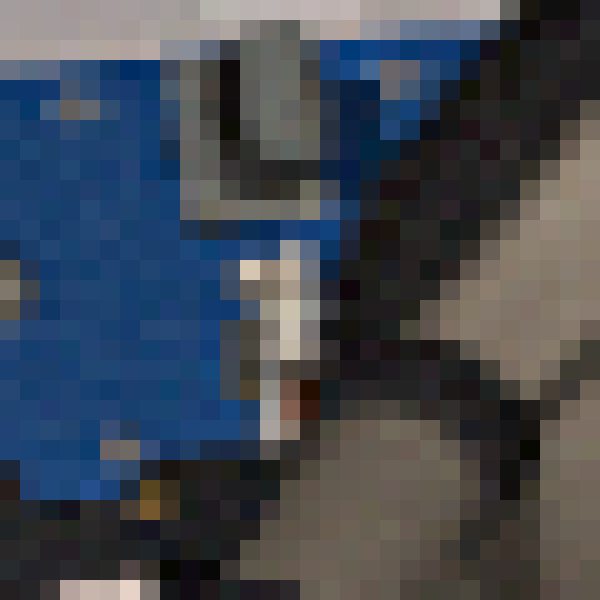

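```bash
python3 - <<'E'
from h import *
im=cv2.imread("pics/y4.png")
g=cv2.cvtColor(im,cv2.COLOR_BGR2GRAY)
a=cv2.resize(im[105:205,215:305],None,fx=6,fy=6,interpolation=cv2.INTER_CUBIC);cv2.imwrite("pics/y4a.png",a)
b=np.clip(cv2.resize(im[280:302,215:305],None,fx=8,fy=8,interpolation=cv2.INTER_CUBIC).astype(float)*2,0,255);cv2.imwrite("pics/y4b.png",b)
E
```

```text
[ WARN:0@0.626] global loadsave.cpp:1063 imwrite_ Unsupported depth image for selected encoder is fallbacked to CV_8U.
```

View pics/y4a.png

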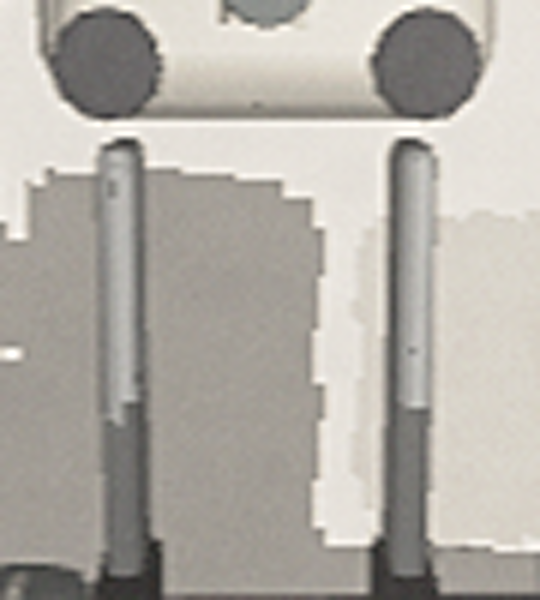

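View pics/y4b.png

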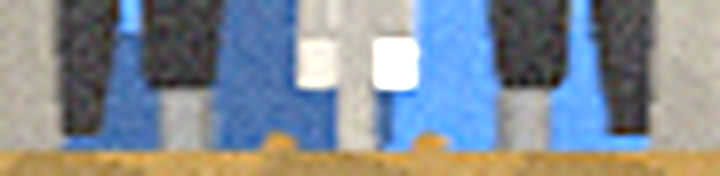

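```bash
python3 - <<'E'
from h import *
o=bot.get_obs();K=np.load("pics/y4.npz")["K"];T=bot.capture("wrist")["T_tool_cam"]
def t(u,v,d=153.):
    r=T[:3,:3]@np.linalg.inv(K)@[u,v,1]; s=T[:3,3]; return s+r*(d-s[0])/r[0]
for a,b,v in ((214.6+120/6,214.6+410/6,130),(214.6+125/6,214.6+407/6,198),(214.6+187/8,214.6+525/8,295)):
    A=t(a,v);B=t(b,v);print("z",A[2].round(1),"sep",(B[1]-A[1]).round(2),"mid",((A[1]+B[1])/2).round(2))
print(bot.get_obs()["grip_width"])
E
```

```text
z -60.5 sep 21.62 mid 0.34
z -28.7 sep 22.35 mid 0.43
z 24.2 sep 22.08 mid 0.53
27.77215572612813
```

```bash
python3 - <<'E'
from h import *
o=bot.get_obs();print(o["time"],o["tool_pos"],o["dq"].round(3),o["contact_force"],o["grip_width"])
print(bot.close_job())
E
```

```text
20.25 [ 476.49928976 -275.77375708  264.41849239] [ 0.002  0.001  0.001 -0.001 -0.001  0.   ] [ 0.19016144  0.07006808 -0.807118  ] 27.77215572612813
the job is handed in; nothing more can be done
None
```

I put the carrier on the warming block, then took the tweezer probe from its rest. I handed the job in at 20.3 s with the tips held at about a 10 mm gap on either side of the chip.

- **Carrier:** It went down over both pins. I pressed until it stopped moving down, with about 5 N at the wrist, and only then let go. The pictures afterwards show it flat on the block with both pins through their holes.
- **Gap:** Neither the red index nor the green band could be seen from any camera, so I never read the scale itself. I judged the gap from the finger opening, which read 27.7–28.0 mm for the 28 mm target, and from the arms looking parallel in the wrist picture. Together these put the gap at 10 mm, give or take about 1 mm.
- **Tip position:** The tips are about 8–9 mm above the plate and within about 0.5 mm of centred across the chip. The height is worked out from the grasp, and the centring comes from the wrist picture. The one brass tip visible from above was within about 1 pixel (2–3 mm) of where I expected it. The wrist force stayed near zero, so there was no sign of contact with the chip or carrier.
- **Disagreement:** Positions from the fixed cameras and the wrist camera differed by about 3 mm, so I lined things up by the wrist camera.
- **Bystanders:** The vial and the blue-lidded cup look untouched in the last pictures.

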